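# Set the foot gap of a base-embossing press and lock it

## Task

Slide the brass gauge blade with the yellow tab flat along the press bed until its tip passes beneath the middle of the sprung foot, then turn the red screw knob clockwise until the foot just drags on the blade: lightly pinched, never clamped hard. With the gap set and the knob let go, push the orange-headed wooden wedge fully home in the slot behind the crosshead so that its collar sits down on top, and leave both blade and wedge in place. Leave the figures, paint pots, lance, cup and the blue thin gauge alone.

Things in the scene. Friction and masses are not known exactly. Their poses are not given: they have to be found in the camera images.
- press: Green two-column screw press, fixed, base 185 x 150 mm, 130 mm high without the knob. Origin on the table under the screw axis; x = the way the blade slides in (front faces -x). Columns 26 x 22 mm at y = +-64 mm carry a crosshead at x -25 to 25 mm, 94 to 130 mm high, with a steel cheek behind it as the front side of the wedge slot. Open through from front to back.
- bed (a point): Point on the polished bed straight under the screw axis, 30 mm above the table, where the blade must lie. Axes as the press. The bed is 70 mm wide and reaches from 115 mm in front of this point to 65 mm behind it.
- slot (a point): Centre of the wedge slot's mouth at the crosshead's top (130 mm), 40 mm behind (+x of) the screw axis, axes as the press. Narrow along x: about 14.5 mm at the mouth, 8 mm 34 mm down once the gap is set. Rear side: the ram's brass tongue, 30 mm wide, springing backwards at 4 N/mm; it moves with the ram and stands up to 5 mm above the crosshead when open.
- knob (a joint): Red adjusting-screw knob on the crosshead, rad, growing clockwise seen from above, range 0 to 6; it stays at its height. The ram and its sprung foot sink 3 mm per rad; at 0 the foot's face is 16 mm above the bed, so it meets the 6 mm blade at about 3.3 rad; it just drags from about 3.4 to 4.2 rad. Needs about 0.1 Nm and stays where it is left.
- knob_grip (a point): Point on the knob's axis 154 mm above the table, at the height to grip. The knob is a bar 44 mm long, 14 mm thick, 30 mm high (top 167 mm above the table), with a white mark at one end; this point turns with it and its x axis runs along the bar to the mark. At joint 0 the bar lies along the press's x axis.
- foot_face (a point): Middle of the underside of the steel foot, 40 x 44 mm, that presses the blade on the bed. It goes down with the ram and springs up when it meets the blade.
- foot: The sprung steel foot, 40 x 44 x 10 mm, origin in the middle of its underside, axes as the press. Spring 3 N/mm with about 1 N at first touch: the blade just drags from first touch to about 2.5 mm further (1 to 10 N); above 16 N it is clamped too hard.
- gauge: Gauge to use: brass blade 125 x 24 x 6 mm lying flat, with an upright yellow tab near its tail. Origin on the underside 65 mm from the tail, x towards the free tip (tip at x = +60 mm, tail at -65 mm), z up. 120 g.
- gauge_tip (a point): Middle of the free tip of the brass blade, 60 mm from the gauge's origin, half way up its thickness.
- gauge_tab (a point): Grip point in the yellow tab: 50 mm towards the tail from the origin, 31 mm above the underside. The tab is 28 mm long (x), 14 mm thick (y), from 6 to 46 mm above the underside. Take it by the 14 mm.
- thin_gauge: Another gauge, not to be used: steel blade 125 x 24 x 4 mm with a blue tab, origin and axes as the brass one's.
- tool_block: Wooden block 100 x 75 x 56 mm, fixed, holding the wedge in a 21 x 27 mm hole at its centre, and three small tool handles 40 mm off towards its x ends, up to 117 mm high. Origin under its centre.
- wedge: Wooden wedge, tip down in the tool block. Origin at the middle of its tip, z up. Taper 50 mm long, 24 mm wide (y), 6 mm thick (x) at the tip, 16 mm under the collar; collar 22 x 34 x 8 mm; orange head 16 x 24 x 26 mm; 84 mm in all, 90 g. In the slot its x lies along the slot's x, either way round. Slips in to about 8 mm from home, then needs up to 15 N; friction holds it.
- wedge_collar (a point): Centre of the underside of the wedge's collar, 50 mm above the tip; when fully home it is at the slot's point.
- wedge_head (a point): Grip point in the middle of the orange head, 72 mm above the tip; the head runs from 58 to 84 mm above the tip.
- knight_green: Painted mounted figure on a green base 60 x 30 mm, 63 mm high, origin under its base (along x). Bystander.
- knight_blue: Painted mounted figure, same size. Bystander.
- knight_red: Painted mounted figure, same size. Bystander.
- pot_red: Red paint pot, 32 mm across, 36 mm high, origin under it. Bystander.
- pot_yellow: Yellow paint pot, same size. Bystander.
- lance: Red and yellow model lance, 128 mm long, 8 mm thick, lying along its x. Bystander.
- water_cup: White water cup, 72 mm across, 85 mm high, origin under it. Bystander.
Not all that is in view belongs to the job. There is more than one size of the wedge; the job needs the middle-sized. Of the things that look like the gauge, the smaller one is meant.

How it is judged (in metres and radians):
On the way, in this order (a step that is already met when the one before it is completed fails the run):
1. the brass blade lies flat on the bed, in line with the press, its tip past the middle of the foot, with the foot not yet on it (x of gauge_tip in the frame of press between 0.012 and 0.06 m and y of gauge_tip in the frame of press between -0.012 and 0.012 m and z of gauge_tip in the frame of press between 0.029 and 0.037 m and angle between the x axis of gauge and the x axis of press, either way round below 0.2 rad and angle between gauge's own z axis and vertical below 0.12 rad and contact force between foot and gauge below 0.3 N), for 0.2 s.
2. the screw is set: the foot drags on the blade with 0.8 to 10 N, the knob at rest and blade and knob let go (x of gauge_tip in the frame of press between 0.012 and 0.06 m and y of gauge_tip in the frame of press between -0.012 and 0.012 m and z of gauge_tip in the frame of press between 0.029 and 0.037 m and angle between the x axis of gauge and the x axis of press, either way round below 0.2 rad and angle between gauge's own z axis and vertical below 0.12 rad and contact force between foot and gauge between 0.8 and 10 N and velocity of joint knob between -0.1 and 0.1 rad/s and contact force between the fingers and anything else below 0.2 N), for 0.3 s.
3. the wedge is home in the slot (z of wedge_collar in the frame of slot between -0.004 and 0.003 m and horizontal distance between wedge_collar and slot below 0.01 m and angle between wedge's own z axis and vertical below 0.12 rad), for 0.2 s.
At the end, for the whole second after the job is handed in: Blade flat on the bed, within 0.2 rad of the press's x, tip 12 to 60 mm past the screw axis and within 12 mm of the middle; foot pressing it with 0.8 to 10 N; wedge upright in the slot, its collar within 3 mm of the crosshead's top and 10 mm of the slot's centre; both at rest (all of step 3 and x of gauge_tip in the frame of press between 0.012 and 0.06 m and y of gauge_tip in the frame of press between -0.012 and 0.012 m and z of gauge_tip in the frame of press between 0.029 and 0.037 m and angle between the x axis of gauge and the x axis of press, either way round below 0.2 rad and angle between gauge's own z axis and vertical below 0.12 rad and contact force between foot and gauge between 0.8 and 10 N and linear speed of each of wedge, gauge below 0.02 m/s); the robot touches nothing.
It fails at once if the blade is clamped hard under the foot (more than 16 N) (contact force between foot and gauge above 16 N and x of gauge_tip in the frame of press above 0 m).
It fails at once if a bystander is pushed more than 30 mm or tipped (distance of any of knight_green, knight_blue, knight_red, pot_red, pot_yellow, lance, water_cup, thin_gauge from where it was at the start of the episode above 0.03 m or angle between any of knight_green, knight_blue, knight_red, pot_red, pot_yellow, water_cup's own z axis and vertical above 0.5 rad).
It also fails if it takes over 67 s, if anything falls off the work surface, if the arm or the gripper's body presses on something with over 40 N, if the wrist force passes 120 N, or if a joint passes its speed limit or range.

## Robot

A 6-joint arm with a two-finger parallel gripper is mounted at the origin on the work surface. World frame = base frame: x ahead of the robot, y to its left, z up, the work surface at z = 0. Lengths are in mm, angles in rad, forces in N, time in s.
With the tool pointing down it reaches from about 275 to 750 mm from the base axis. Payload 10.2 kg.
Tool frame: the origin (TCP) lies on the centre line of the jaws, within the pads' length; the fingertips stand bot.tip_extent ahead of it and the grasp point (between the pads) lies 6 mm ahead of it (bot.tip_extent is the distance from the TCP to the fingertips, in mm); z points along the fingers, y is the line along which they close (so a half turn about z gives the same grasp; the last joint's range is limited). The gripper opens to 85 mm and grips with 20 to 120 N. Pads are 22 mm wide; open, the fingers measure 114 mm over their backs; the gripper's body (76 mm by 85 mm) begins 54 mm behind the grasp point. The pads swing forward as they close: fully open they stand 13 mm farther back than shut.
Start: joints at [1.075, 0.313, 1.498, -0, 1.331, -0.223], TCP at [141.463, 505.588, 256.294] pointing down, gripper open.
Joint ranges: [-2.94, 2.94], [-0.97, 2.17], [0.19, 2.56], [-1.23, 4.37], [0.02, 3.11], [-2.88, 2.88]. Speed limits (rad/s): [2.39, 2.39, 3.01, 3.14, 3.14, 3.14].

## Interface

Orientations are given as a unit quaternion [w, x, y, z].
In Python, from rig import bot, eyes, regions_of gives the robot as it stands.
- The arm moves only by the tool servo_tool, never from a script. Its argument "moves" is a list of rows, each a list of 7 numbers: the closure, from -1 (fully open) to 1 (shut), then the shift along the tool's x, y, z in m, then the turn, a rotation vector about the tool's x, y, z in rad. In form: [[hand, tx, ty, tz, wx, wy, wz], ...]. A call has 1 to 8 rows; each row shifts and turns the commanded pose from where the row before left it, along the tool's axes as they then stand; what a row does not reach is not made up. A row lasts 1/10 s, in which the tool goes at most 50 mm and 8.59 degrees, less where a joint would pass 70% of its speed; a pose out of reach is approached as far as the arm can. A call is refused whole if a number of a shift passes 0.05 or a number of a turn 0.15, either way. A call with a gripper value outside its range is refused whole. The fingers move at their own pace and stop on an object; the grip force is fixed at half the most. Time passes only in rows, so rows that do not move let the fingers close. It gives the time, the measured TCP pose, the force, the opening and the grip force at its end, in the units of the state.
- bot.state(): the state, without advancing time (a new reading comes with each control period).
- eyes.grab_frame(name): name is "scene" or "top" or "wrist"; returns a dict with "color" (420x560x3 uint8, red, green, blue), "range_z" (420x560 float32, mm along the optical axis (not along the pixel's ray), 0 where there is no reading), "camera_matrix" (3x3 intrinsics, pixels), "extrinsics" (4x4, takes a point from camera to world coordinates). Camera axes: x right, y up, looking along -z (the intrinsics and any distortion apply to the point x, -y, -z); pixel columns grow to the right and rows downward; lengths in mm; the calibration is good to about 2 mm. A picture is of the moment at which its call begins.
- bot.close_job(): hands the job in; it is judged then, once.
Trained networks look in a picture, given as the dict that the camera call returned (one of the last four; its "shot" number tells which), for a name from the list of things; names that differ only in an ending like _2 or _b are one class to them, and where a whole thing is asked for, a point or a joint stands for the part that bears it (a point fixed in the world has none). Each returns a list of dicts, best first, with "score" (0 to 1); they miss things now and then, are a little off and sometimes report something else, mostly with a low value. They report only what shows in the picture. A call takes as long as a camera call. They do not tell look-alikes from the thing itself.
- regions_of(picture, target): "pixels" (420x560 bool, what is visible of it) and "bbox" ([left, top, right, bottom] in pixels, round what is visible of it).
The state is a dict: "time_s": time; "joint_positions": joint angles; "qvel": joint speeds; "joint_efforts": joint torques, N m; "position": TCP position; "tool_rot": TCP orientation; "force": force on the tool from outside, world axes, zero at the start; "ft_torque": the same for the moment, N m; "grip_width": finger opening in mm; "finger_force": force on a finger pad.
Only numpy, scipy, OpenCV 4.12 (cv2) and the standard library are available. Lean on these libraries where they do the work, as an engineer would, in place of code of your own. Each camera call takes 0.05 s, during which the arm holds its last target. There are 200 camera calls.

## Working session

There is one attempt and no reset: what is moved stays moved. The work goes in short steps, Python scripts to look and compute and a tool call to move; the robot and the scene stay as the last step left them, time stands still between calls to the robot, and variables do not carry over. Pictures are saved under pics/ and viewed, at most 10 in all, crops included, and the job is handed in when it is done.

Besides the shell and the picture viewer there is one more tool, called as a command line: name --pt "numbers of a row" for each row, then --argument value for the rest. servo_tool: Moves the arm, as the interface text tells. Its arguments: {"type":"object","properties":{"moves":{"type":"array"}},"required":["moves"]}

```bash
mkdir -p pics; ls
python3 - <<'E'
from rig import bot, eyes, regions_of
import cv2,numpy as np
print(bot.state(), bot.tip_extent)
ims=[]
for n in ("scene","top"):
    f=eyes.grab_frame(n); np.savez(f"{n}0.npz",**{k:f[k] for k in("color","range_z","camera_matrix","extrinsics")})
    cv2.imwrite(f"pics/{n}0.png",cv2.resize(f["color"][:,:,::-1],(784,588)))
    print(n,f["camera_matrix"].tolist(),f["extrinsics"].round(3).tolist(),[k for k in f])
    for t in ("press","knob","gauge","thin_gauge","wedge","tool_block"):
        for r in regions_of(f,t)[:4]: print(t,round(r["score"],2),r["bbox"],int(r["pixels"].sum()))
E
```

```text
pics
{'time_s': 0.0, 'joint_positions': array([ 1.07459795e+00,  3.13448043e-01,  1.49845267e+00,  4.21408125e-05,
        1.33100985e+00, -2.23371113e-01]), 'qvel': array([ 7.29724357e-04, -1.50980958e-03,  2.52080962e-05, -1.55167425e-03,
        2.20387830e-04,  8.57794162e-06]), 'joint_efforts': array([-1.94452514e-03, -4.12267971e+01, -2.59738022e+01, -3.84209688e-04,
        4.14012233e-03, -5.87963001e-06]), 'position': array([141.3389247 , 505.37673106, 255.73019228]), 'tool_rot': array([-2.51154738e-04,  1.35995889e-01,  9.90709182e-01, -6.09560653e-04]), 'force': array([0.08977735, 0.02933549, 0.5278243 ]), 'ft_torque': array([-0.00115593, -0.04258097,  0.00608698]), 'finger_force': 0.0, 'grip_width': 85.52708959905436} 25.0
scene [[414.0602868334947, 0.0, 273.66585491518043], [0.0, 414.0602868334947, 219.09131000518022], [0.0, 0.0, 1.0]] [[0.118, -0.713, 0.691, 1204.616], [0.993, 0.073, -0.094, -78.85], [0.017, 0.697, 0.717, 792.277], [0.0, 0.0, 0.0, 1.0]] ['color', 'range_z', 'camera_matrix', 'extrinsics', 'shot']
press 0.73 [246.4, 205.1, 325.0, 283.6] 4640
knob 0.74 [28
[... 439 characters left out ...]
50944954], [0.0, 0.0, 1.0]] [[0.017, 0.986, -0.164, 385.946], [-1.0, 0.015, -0.012, 28.209], [-0.009, 0.164, 0.986, 1314.172], [0.0, 0.0, 0.0, 1.0]] ['color', 'range_z', 'camera_matrix', 'extrinsics', 'shot']
press 0.8 [243.5, 197.4, 313.4, 275.4] 4774
press 0.54 [209.2, 233.6, 223.5, 260.3] 302
knob 0.56 [277.0, 207.3, 283.4, 231.6] 170
gauge 0.8 [69.9, 193.9, 148.3, 232.6] 1073
gauge 0.72 [163.4, 181.3, 186.5, 229.7] 561
thin_gauge 0.92 [411.7, 255.0, 425.5, 304.9] 526
wedge 0.78 [447.7, 224.0, 479.4, 242.0] 415
wedge 0.58 [371.7, 206.7, 380.0, 212.5] 49
wedge 0.48 [408.3, 195.5, 424.4, 211.7] 150
wedge 0.34 [366.0, 292.2, 379.9, 299.7] 158
tool_block 0.56 [395.1, 176.6, 434.3, 230.3] 1462
```

View pics/scene0.png

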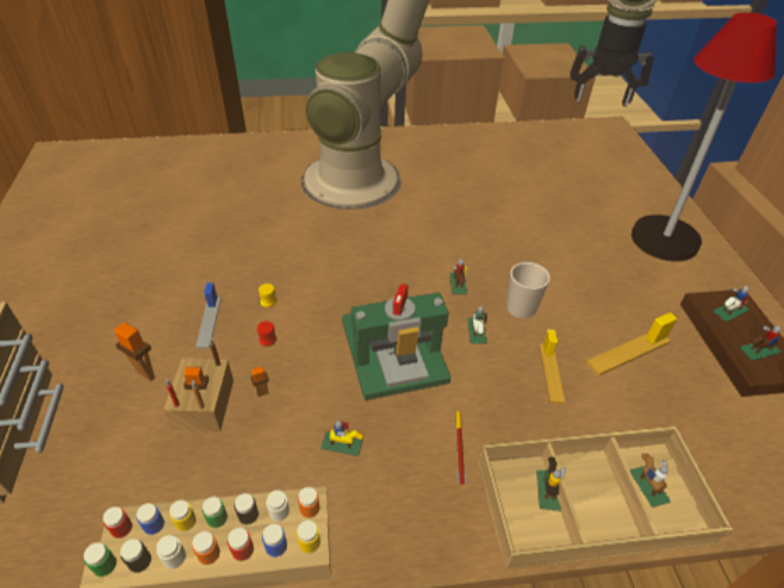

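View pics/top0.png

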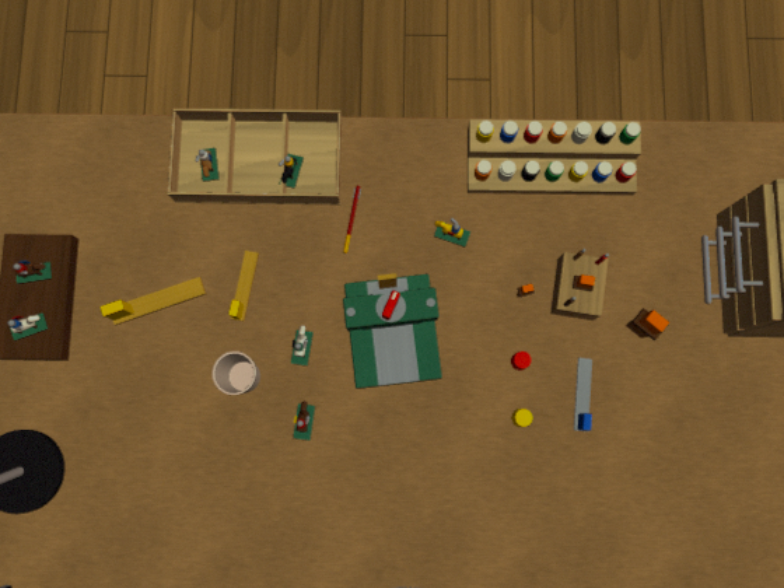

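The scene picture shows three wedge-like objects and two yellow-tab gauges. In the top view at 784 px scale:
- **Gauges:** the small brass gauge has its tab at (235,308) and tip at (250,253), and this is the one I want. The larger look-alike has its tab at (113,308). The blue thin gauge is at (585,400).
- **Wedges:** the middle-sized one is in the block at (587,281), and this is the one I want. The big one is at (650,322) and the small one at (527,289).
- **Press:** at (392,325), front towards the robot, with the knob at (391,305).

Next I'll measure from both views and make one close crop to check the choice.

```bash
cat > h.py <<'E'
import numpy as np, cv2
from rig import bot, eyes, regions_of
from scipy.spatial.transform import Rotation as R
def cloud(f):
    K=f["camera_matrix"];E=f["extrinsics"];z=f["range_z"].astype(float)
    v,u=np.mgrid[:z.shape[0],:z.shape[1]]
    P=np.stack([(u-K[0,2])*z/K[0,0],-(v-K[1,2])*z/K[1,1],-z],-1)@E[:3,:3].T+E[:3,3]
    P[z==0]=np.nan
    return P
def rect(p):
    (c,s,a)=cv2.minAreaRect(np.float32(p[:,:2]))
    b=cv2.boxPoints((c,s,a)); e=b[1]-b[0];g=b[2]-b[1]
    l=e if np.hypot(*e)>np.hypot(*g) else g
    return np.round(c,1),np.round(sorted(s),1),round(float(np.degrees(np.arctan2(l[1],l[0])))%180,1)
def pose():
    s=bot.state();q=s["tool_rot"];Rm=R.from_quat([q[1],q[2],q[3],q[0]]).as_matrix()
    return s["position"],Rm,s
E
python3 - <<'E'
from h import *
F={n:dict(np.load(n+"0.npz")) for n in("scene","top")}
t=F["top"]["color"]; a=cv2.resize(t[160:310,140:300],(640,600),interpolation=cv2.INTER_CUBIC)
b=cv2.resize(t[160:235,360:480],(0,0),fx=6,fy=6)
cv2.imwrite("pics/crop0.png",np.hstack([cv2.resize(t[150:310,130:330],(400,320),interpolation=2),cv2.resize(t[150:310,350:550],(400,320),interpolation=2)])[:,:,::-1])
for n,f in F.items():
    P=cloud(f); hsv=cv2.cvtColor(f["color"],cv2.COLOR_RGB2HSV);H,S,V=[hsv[...,i].astype(int) for i in range(3)]
    x,y,z=P[...,0],P[...,1],P[...,2]
    tab=(z>0)&(x>200)&(x<900)
    print(n,"table",np.nanmedian(z[(z<15)&tab]))
    for nm,m in dict(yellow=(H>20)&(H<33)&(S>150)&(V>80),orange=(H>4)&(H<14)&(S>180)&(V>90),red=((H<4)|(H>175))&(S>180)&(V>80),green=(H>55)&(H<90)&(S>80)).items():
        m=(m&tab&(np.abs(y)<600)).astype(np.uint8)
        k,L,st,ce=cv2.connectedComponentsWithStats(m)
        for i in range(1,k):
            if st[i,4]<20: continue
            p=P[L==i]; 
            hi=p[p[:,2]>np.nanpercentile(p[:,2],95)-6]
            print(nm,st[i].tolist(),"z",np.nanpercentile(p[:,2],[2,50,98]).round(0),"all",*rect(p),"hi",*rect(hi),len(hi))
E
```

```text
scene table 1.1680075251379094
yellow [184, 202, 13, 18, 169] z [ 2. 31. 38.] all [ 389.2 -198.7] [28.8 69.6] 20.0 hi [ 406.9 -192. ] [28.8 29.4] 36.0 85
yellow [461, 223, 22, 23, 291] z [ 7. 43. 62.] all [555.7 531.2] [ 30.1 109.1] 127.5 hi [577.8 504.6] [19.2 39.2] 111.6 94
yellow [286, 234, 12, 5, 31] z [130. 132. 135.] all [621.8  40.3] [ 6.8 26.1] 96.0 hi [621.8  40.3] [ 6.8 26.1] 96.0 31
yellow [387, 235, 11, 20, 154] z [ 4. 32. 46.] all [562.2 309.7] [20.2 75.1] 161.1 hi [583.2 301.5] [13.8 29.9] 169.3 57
yellow [326, 294, 3, 12, 34] z [3. 7. 9.] all [707.4 113.7] [ 4.9 30.9] 168.8 hi [707.4 113.7] [ 4.9 30.9] 168.8 33
yellow [235, 306, 25, 11, 146] z [21. 31. 44.] all [728.3 -66.5] [31.6 50.5] 90.9 hi [736.7 -55.1] [14.1 27. ] 89.6 41
yellow [392, 338, 8, 9, 37] z [36. 51. 56.] all [840.8 215.2] [11.6 21.2] 8.2 hi [846.4 214.9] [ 8.6 13.1] 46.9 26
yellow [121, 359, 19, 21, 161] z [19. 38. 51.] all [ 832.6 -293.8] [30.8 36.3] 33.9 hi [ 841.6 -291.4] [17.9 27.4] 109.6 57
orange [82, 232, 21, 20, 128] z [ 80.  97. 117.] all [ 514.4 -418.6] [ 31.3 144.8] 27.5 hi [ 563.3 -391.2] [
[... 4395 characters left out ...]
, 121] z [ 8. 13. 53.] all [839.6 213.9] [23.7 65.1] 178.3 hi [823.8 215. ] [ 3.2 36.2] 153.7 13
green [390, 120, 11, 9, 46] z [28. 46. 54.] all [ 827.9 -245.4] [10.3 24.1] 66.6 hi [ 828.  -245.5] [ 9.9 24.1] 66.9 18
green [311, 162, 24, 14, 122] z [ 1.  6. 12.] all [728.3 -71.9] [26.7 57. ] 72.1 hi [723.1 -71.5] [26.3 57.6] 84.7 88
green [245, 196, 70, 81, 2634] z [ 16.  23. 134.] all [551.7  31.8] [147.5 183.2] 7.6 hi [573.4  34.6] [ 50.3 147.4] 97.7 919
green [208, 237, 15, 24, 113] z [ 1.  5. 11.] all [520.5 189.9] [27.2 58.3] 172.1 hi [520.1 189.9] [27.2 57.5] 172.1 81
green [210, 289, 14, 25, 113] z [ 1.  5. 10.] all [392.5 181.7] [27.6 58.2] 173.1 hi [392.7 181.7] [27.6 57.7] 173.1 86
```

View pics/crop0.png

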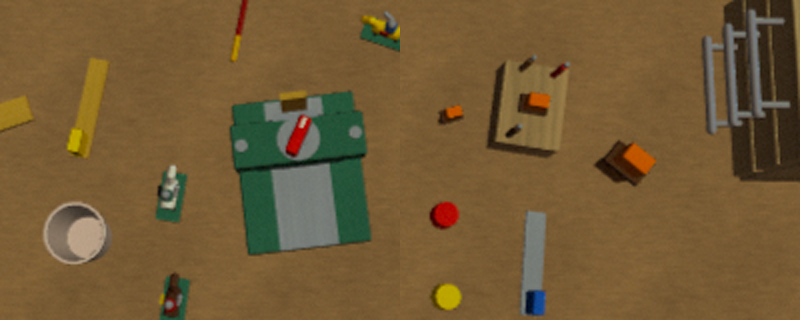

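The crop confirms the choice. The small brass gauge lies left of the press with its tab towards the robot, and the orange head stands in the block's centre; the free-standing wedges are visibly bigger and smaller. The two views agree:
- **Tab:** about (583,302), top 46.
- **Wedge head:** about (631,-289), top 90.
- **Knob:** about (572.5,34.6), bar at -23°.
- **Press:** x axis about +7.6°.

I'm moving above the gauge now.

servo_tool --pt "-1 -0.045 -0.007 0 0 0 0" --pt "-1 -0.045 -0.007 0 0 0 0" --pt "-1 -0.045 -0.007 0 0 0 0" --pt "-1 -0.045 -0.007 0 0 0 0" --pt "-1 -0.045 -0.007 0 0 0 0" --pt "-1 -0.045 -0.007 0 0 0 0" --pt "-1 -0.045 -0.007 0 0 0 0" --pt "-1 -0.045 -0.007 0 0 0 0"

```text
time_s: 1.5
position: [474.7, 353.6, 256.4]
tool_rot: [0.0, 0.136, 0.991, 0.0]
force: [0.1, 1.1, -0.1]
grip_width: 85.4
finger_force: 0.0
```

servo_tool --pt "-1 -0.045 -0.007 0 0 0 -0.05" --pt "-1 -0.045 -0.007 0 0 0 -0.05" --pt "0 -0.03 -0.004 0 0 0 0" --pt "0 0 0 0 0 0 0"

```text
time_s: 1.9
position: [588.5, 307.7, 254.8]
tool_rot: [-0.0, 0.088, 0.996, -0.0]
force: [-0.3, -0.7, -0.4]
grip_width: 59.0
finger_force: 0.0
```

```bash
cat >> h.py <<'E'
def yaw(Rm): return np.degrees(np.arctan2(Rm[1,1],Rm[0,1]))
def plan(target,yawdeg=None):
    p,Rm,s=pose(); d=Rm.T@(np.array(target)-p); w=None if yawdeg is None else -((yawdeg-yaw(Rm)+90)%180-90)
    print("TCP",p.round(1),"yaw",yaw(Rm).round(2),"tilt",np.degrees(np.arccos(-Rm[2,2])).round(2),"t",round(s["time_s"],2),"w",round(s["grip_width"],1),"F",s["force"].round(1),"-> d tool mm",d.round(1),"wz rad",None if w is None else np.radians(w).round(3))
E
python3 - <<'E'
from h import *
plan((560,310,256),80)
f=eyes.grab_frame("wrist"); P=cloud(f); print(f["extrinsics"].round(2).tolist(),f["camera_matrix"][0].round(1))
cv2.imwrite("pics/w1.png",f["color"][:,:,::-1])
hsv=cv2.cvtColor(f["color"],cv2.COLOR_RGB2HSV);H,S,V=[hsv[...,i].astype(int) for i in range(3)]
m=((H>20)&(H<33)&(S>150)&(V>60)).astype(np.uint8)
k,L,st,ce=cv2.connectedComponentsWithStats(m)
for i in range(1,k):
    if st[i,4]<200: continue
    p=P[L==i];p=p[~np.isnan(p[:,2])];hi=p[p[:,2]>40];lo=p[(p[:,2]>2)&(p[:,2]<12)]
    print(st[i].tolist(),np.nanpercentile(p[:,2],[2,50,98]).round(1)); 
    for q in(hi,lo):
        if len(q)>20: print(*rect(q),np.median(q[:,2]).round(1),len(q))
E
```

```text
TCP [588.5 307.7 254.8] yaw 79.89 tilt 0.06 t 1.9 w 59.0 F [-0.3 -0.7 -0.4] -> d tool mm [28.5 -2.7 -1.1] wz rad -0.002
[[0.17, -0.94, -0.3, 509.58], [0.98, 0.17, 0.05, 321.06], [-0.0, -0.31, 0.95, 373.21], [0.0, 0.0, 0.0, 1.0]] [294.5   0.  282.9]
[430, 127, 60, 33, 824] [14.7 42.9 62.2]
[573.4 506.1] [17.9 37.8] 108.7 54.1 462
[22, 315, 36, 21, 352] [19.6 31.7 45. ]
[727.2 -58.3] [ 8.6 38.4] 57.9 42.4 72
```

View pics/w1.png

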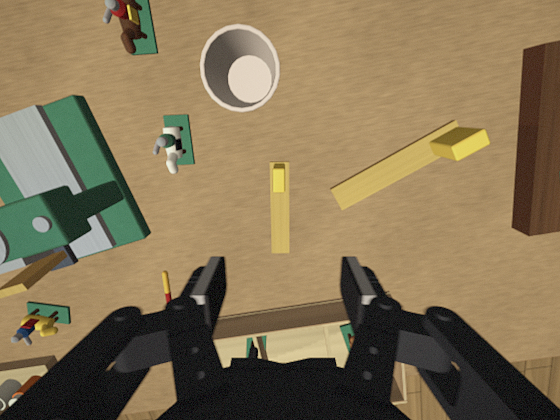

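The wrist view shows the brass gauge at (280,210), with its tab top at (279,178) and its tip at (281,253). The bigger look-alike is at (410,165). Now to refine its pose from this view and a second, lower one.

```bash
cat >> h.py <<'E'
def gaug(f):
    P=cloud(f); rs=regions_of(f,"gauge"); out=[]
    for r in rs[:3]:
        p=P[r["pixels"]];p=p[~np.isnan(p[:,2])]
        hi=p[p[:,2]>np.percentile(p[:,2],97)-4]
        zt=np.median(hi[:,2]);lo=p[(p[:,2]<zt-36)&(p[:,2]>zt-46)]
        print("gauge",round(r["score"],2),np.round(r["bbox"]),"tab top",*rect(hi),zt.round(1),len(hi),"blade",*(rect(lo) if len(lo)>5 else ()),len(lo),np.median(lo[:,2]) if len(lo) else 0)
E
python3 - <<'E'
from h import *
f=eyes.grab_frame("wrist"); gaug(f)
plan((582.5,302,150),80)
E
```

```text
gauge 0.94 [268. 162. 291. 254.] tab top [579.3 302.7] [13.6 27. ] 170.0 46.4 290 blade [626.1 294.2] [ 24.6 124.9] 170.3 1310 6.506971370089133
gauge 0.9 [330. 121. 488. 211.] tab top [573.9 506.5] [18.5 37.1] 109.6 62.0 646 blade [568.9 500.8] [15.7 39.2] 136.7 137 21.444850586094503
TCP [585.1 310.3 256.2] yaw 80.12 tilt 0.03 t 2.05 w 42.6 F [-0.8 -1.1 -0.2] -> d tool mm [  1.1  -8.6 106.2] wz rad 0.002
```

servo_tool --pt "0 0.0026 -0.0084 0.03 0 0 0" --pt "0 0 0 0.04 0 0 0" --pt "0 0 0 0.04 0 0 0" --pt "0 0 0 0.04 0 0 0" --pt "0 0 0 0.03 0 0 0" --pt "0 0 0 0.02 0 0 0" --pt "0 0 0 0 0 0 0"

```text
time_s: 2.75
position: [579.4, 302.6, 54.0]
tool_rot: [-0.002, 0.086, 0.996, -0.001]
force: [-0.2, 0.2, 0.0]
grip_width: 42.9
finger_force: 0.0
```

Run:
```python
from h import *
f=eyes.grab_frame("wrist"); gaug(f); cv2.imwrite("pics/w2.png",f["color"][:,:,::-1])
plan((581,302.5,40),80)
```

```text
gauge 0.88 [264. 225. 311. 362.] tab top [579.5 303.2] [13.8 28.1] 170.1 46.4 1425 blade [615.3 297. ] [ 26.2 102.6] 170.3 2986 6.557624811112845
gauge 0.64 [385. 188. 560. 307.] tab top [603.9 408.3] [ 62.2 120.8] 91.0 8.6 8066 blade 0 0
TCP [581.5 302.8  57.6] yaw 80.16 tilt 0.07 t 2.85 w 42.8 F [ 0.2  0.6 -0.4] -> d tool mm [ 0.4 -0.4 17.6] wz rad 0.003
```

servo_tool --pt "0 0.0015 0 0.0175 0 0 0" --pt "0 0 0 0 0 0 0" --pt "1 0 0 0 0 0 0" --pt "1 0 0 0 0 0 0" --pt "1 0 0 0 0 0 0" --pt "1 0 0 0 0 0 0" --pt "1 0 0 0 0 0 0"

```text
time_s: 3.55
position: [580.9, 302.7, 40.5]
tool_rot: [0.001, 0.086, 0.996, 0.001]
force: [-1.7, 0.2, 6.7]
grip_width: 13.1
finger_force: 59.6
```

Run:
```python
from h import *
plan((581,302.5,140),80)
```

```text
TCP [580.9 302.7  40.5] yaw 80.1 tilt 0.15 t 3.55 w 13.1 F [-1.7  0.2  6.7] -> d tool mm [ -0.3  -0.1 -99.5] wz rad 0.002
```

servo_tool --pt "1 0 0 -0.035 0 0 0" --pt "1 0 0 -0.035 0 0 0" --pt "1 0 0 -0.03 0 0 0" --pt "1 0.0258 -0.031 0 0 0 0" --pt "1 0.0258 -0.031 0 0 0 0" --pt "1 0.0258 -0.031 0 0 0 0" --pt "1 0.0258 -0.031 0 0 0 0" --pt "1 0 -0.037 0 0 0 0"

```text
time_s: 4.35
position: [448.0, 161.4, 139.0]
tool_rot: [-0.001, 0.085, 0.996, -0.0]
force: [1.8, 0.3, -1.5]
grip_width: 13.0
finger_force: 58.8
```

servo_tool --pt "1 0 -0.037 0 0 0 0" --pt "1 0 -0.037 0 0 0 0" --pt "1 0 -0.037 0 0 0 0" --pt "1 0 -0.038 0 0 0 0" --pt "1 0 0 0 0 0 -0.1" --pt "1 0 0 0 0 0 -0.1" --pt "1 0 0 0 0 0 -0.105" --pt "1 0 0 0 0 0 0"

```text
time_s: 5.15
position: [425.4, 14.6, 139.2]
tool_rot: [0.0, -0.066, 0.998, -0.0]
force: [-0.6, 0.4, 0.4]
grip_width: 0.1
finger_force: 0.0
```

Run:
```python
from h import *
plan((425.8,14.9,140),97.6)
f=eyes.grab_frame("wrist"); np.savez("w3.npz",**{k:f[k] for k in("color","range_z","camera_matrix","extrinsics")}); gaug(f); cv2.imwrite("pics/w3.png",f["color"][:,:,::-1])
P=cloud(f);z=P[...,2]
hsv=cv2.cvtColor(f["color"],cv2.COLOR_RGB2HSV);H,S,V=[hsv[...,i].astype(int) for i in range(3)]
g=(H>50)&(H<90)&(S>70)
q=P[g&(z>124)&(z<136)];print("crosshead",*rect(q),np.median(q[:,2]),len(q))
q=P[g&(z>12)&(z<26)&(P[...,0]>380)];print("base",*rect(q),np.median(q[:,2]),len(q))
q=P[(S<50)&(z>27)&(z<38)&(P[...,0]>420)&(abs(P[...,1]-25)<80)];print("bed",*rect(q),np.median(q[:,2]),len(q))
```

```text
TCP [425.4  14.6 139.2] yaw 97.61 tilt 0.05 t 5.15 w 0.1 F [-0.6  0.4  0.4] -> d tool mm [-0.4  0.3 -0.8] wz rad 0.0
gauge 0.82 [368. 247. 452. 358.] tab top [478.1  76.6] [  9.4 116. ] 33.9 65.7 83 blade [494.3 125.1] [25.7 31.4] 147.3 407 21.304165093991912
crosshead [415.3  12.8] [ 4.7 25.5] 97.3 130.28341983982733 18
base [474.8  68.2] [146.9 243.2] 100.7 20.422884310001876 4832
bed [511.1  25.9] [ 70.  110.3] 7.5 30.558033338007846 1544
```

View pics/w3.png

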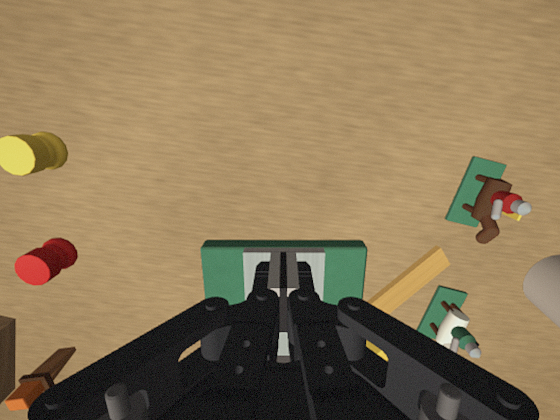

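The grip is lost (width 0.1). The wrist view shows the blade lying at about (400,280), leaning near the white knight. I'll look from the top and scene cameras.

Run:
```python
from h import *
ims=[]
for n in("top","scene"):
    f=eyes.grab_frame(n); P=cloud(f)
    for r in regions_of(f,"gauge")[:3]:
        p=P[r["pixels"]];p=p[~np.isnan(p[:,2])]; print(n,round(r["score"],2),np.round(r["bbox"]),*rect(p),np.percentile(p[:,2],[2,25,50,75,98]).round(0))
    c=f["color"]; c=c[170:300,180:320] if n=="top" else c[170:300,230:420]
    ims.append(cv2.resize(c,(0,0),fx=400/c.shape[1],fy=400/c.shape[1],interpolation=cv2.INTER_CUBIC))
    for t in("knight_green","knight_blue","knight_red","water_cup"):
        for r in regions_of(f,t)[:3]:
            p=P[r["pixels"]];p=p[~np.isnan(p[:,2])];q=p[p[:,2]<10];print(n,t,round(r["score"],2),*(rect(q) if len(q)>9 else ()),p[:,2].max().round())
h=max(i.shape[0] for i in ims)
cv2.imwrite("pics/c4.png",np.hstack([np.pad(i,((0,h-i.shape[0]),(0,0),(0,0))) for i in ims])[:,:,::-1])
```

```text
top 0.82 [219. 237. 262. 275.] [498.3 127.8] [ 28.9 122.6] 137.8 [ 2. 13. 19. 29. 70.]
top 0.72 [ 72. 195. 146. 233.] [600.2 457.1] [ 44.5 186.9] 109.8 [-1.  7.  9. 13. 64.]
top 0.16 [244. 194. 312. 266.] [563.2  30.6] [168.5 172.1] 8.9 [ 16.  23.  76. 131. 167.]
top knight_green 0.69 [521.6 189.3] [32.7 63.3] 174.1 66.0
top knight_blue 0.53 [732.7 -75.6] [44.8 58.4] 64.5 63.0
top knight_red 0.67 [393.3 180.5] [29.5 59. ] 175.8 64.0
top knight_red 0.16 [468.8 157.2] [24.8 39.2] 136.1 72.0
top water_cup 0.94 [479.6 299.8] [62.5 86.7] 70.2 92.0
scene 0.63 [420. 224. 484. 268.] [588.1 465.6] [ 51.  215.4] 116.2 [-1.  6.  7. 17. 61.]
scene 0.55 [321. 216. 334. 232.] [469.2 156. ] [25.5 57.3] 134.0 [-2.  6.  9. 11. 15.]
scene knight_green 0.57 [509.3 190.7] [32.6 86. ] 170.0 60.0
scene knight_blue 0.56 [716.9 -69. ] [59.  59.4] 159.3 62.0
scene knight_red 0.77 [376.5 182.9] [31.7 94.5] 166.4 58.0
scene knight_red 0.25 [469.8 162.5] [19.  34.1] 168.4 16.0
scene water_cup 0.82 [446.7 326.8] [ 45.6 149.8] 127.9 86.0
scene water_cup 0.38 [533.5  30.7] [156.4 223.2] 7.7 170.0
```

View pics/c4.png

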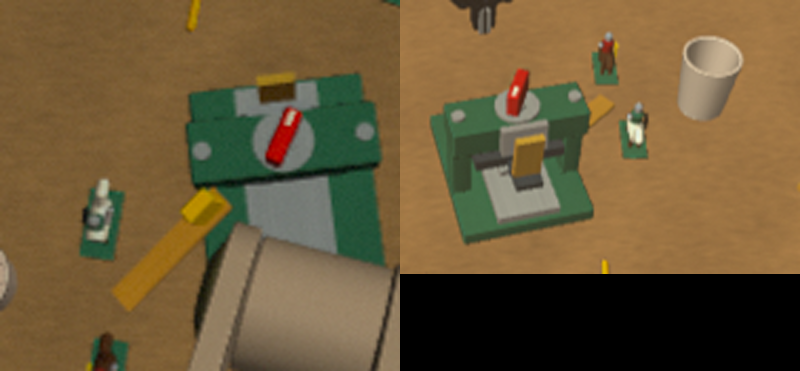

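The grip slipped because the blade's tip was swept into the crosshead side on my path. The top crop shows the brass blade lying tilted, its tail on the press base (crop (205,205)) and its tip on the table at (130,295). The knights have not moved. I'll back off, measure the tilted blade, and take it by the blade's middle to re-place it.

servo_tool --pt "0 -0.0144 0.0234 -0.03 0 0 0" --pt "0 -0.0144 0.0234 -0.03 0 0 0" --pt "0 -0.0144 0.0234 -0.03 0 0 0" --pt "0 -0.0144 0.0234 -0.03 0 0 0" --pt "0 0 0 0 0 0 0.145" --pt "0 0 0 0 0 0 0.145" --pt "0 0 0 0 0 0 0.145" --pt "0 0 0 0 0 0 0.145"

```text
time_s: 6.65
position: [470.0, 115.2, 258.7]
tool_rot: [-0.0, 0.225, 0.974, -0.0]
force: [0.6, -0.8, 0.3]
grip_width: 42.9
finger_force: 0.0
```

servo_tool --pt "0 0 0 0 0 0 0.145" --pt "0 0 0 0 0 0 0.145" --pt "0.15 0 0 0 0 0 0" --pt "0.15 0 0 0 0 0 0" --pt "0.15 0 0 0 0 0 0"

```text
time_s: 7.15
position: [470.0, 115.1, 258.8]
tool_rot: [-0.0, 0.359, 0.933, 0.0]
force: [0.1, -0.2, 0.2]
grip_width: 36.4
finger_force: 0.0
```

```bash
cat >> h.py <<'E'
def fitg(f,c0,shot=None):
    P=cloud(f); best=None
    for r in regions_of(f,"gauge")[:4]:
        p=P[r["pixels"]];p=p[~np.isnan(p[:,2])]
        if np.hypot(*(np.median(p,0)[:2]-c0))<60: best=p;print("reg",round(r["score"],2),np.round(r["bbox"]));break
    if best is None: print("none");return
    p=best
    m=np.ones(len(p),bool)
    # robust plane of the blade's top
    rng=np.random.default_rng(0);bi=None
    for _ in range(300):
        a=p[rng.choice(len(p),3,False)];n=np.cross(a[1]-a[0],a[2]-a[0]);l=np.linalg.norm(n)
        if l<50: continue
        n/=l
        if abs(n[2])<.9: continue
        i=abs((p-a[0])@n)<1.5
        if bi is None or i.sum()>bi.sum(): bi=i
    q=p[bi];c=q.mean(0);n=np.linalg.svd(q-c)[2][2];n*=np.sign(n[2])
    tab=p[(p-c)@n>34]
    (cc,s,a)=cv2.minAreaRect(np.float32(q[:,:2]));bx=cv2.boxPoints((cc,s,a))
    zs=[c[2]-(n[0]*(x-c[0])+n[1]*(y-c[1]))/n[2] for x,y in bx]
    print("n",n.round(3),"tilt",np.degrees(np.arccos(n[2])).round(1),"inl",bi.sum(),len(p),"corners",[(round(float(x)),round(float(y)),round(float(z))) for (x,y),z in zip(bx,zs)],"rect",*rect(q))
    if len(tab)>4: print("tab top",*rect(tab),tab.mean(0).round(1),len(tab))
E
python3 - <<'E'
from h import *
plan((489.6,135.7,200),47.8)
for n in("wrist","top"):
    f=eyes.grab_frame(n); fitg(f,(497,129))
    if n=="wrist": cv2.imwrite("pics/w5.png",f["color"][:,:,::-1])
E
```

```text
TCP [470.  115.1 258.8] yaw 47.89 tilt 0.0 t 7.15 w 36.4 F [ 0.1 -0.2  0.2] -> d tool mm [-0.7 28.4 58.8] wz rad 0.002
reg 0.83 [292. 137. 320. 242.]
n [-0.033  0.231  0.972] tilt 13.5 inl 1523 2138 corners [(443, 163, 10), (530, 77, 33), (547, 94, 29), (460, 180, 6)] rect [495.  128.6] [ 24.2 122.7] 135.6
tab top [526.6 105.2] [14.2 26.6] 134.5 [526.  105.4  66.9] 298
none
```

View pics/w5.png

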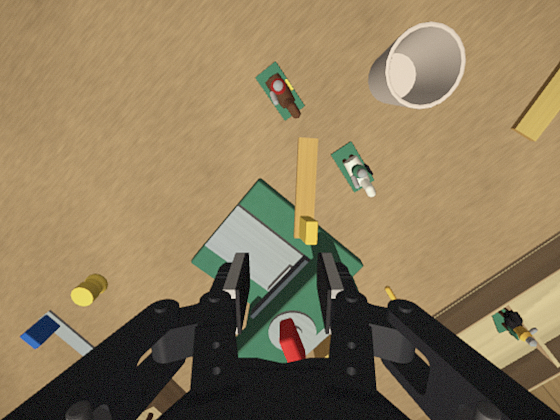

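The wrist view shows the blade from its tip at (308,140) to its tail at (300,238), with the tab at (309,230). It is tilted 13°, with the red knight at (280,90) and the green at (352,165). I'll compute a grasp on the mid-blade between them.

Run:
```python
from h import *
p,Rm,s=pose()
d=np.array([-.711,.703,-23/122.]);d/=np.linalg.norm(d)   # blade x (tip)
n=np.array([-.033,.231,.972]); n-=(n@d)*d;n/=np.linalg.norm(n)
side=np.cross(n,d) # left
# half the roll only
up=np.cross(d,np.cross([0,0,1],d));up/=np.linalg.norm(up)
n2=up+.6*(n-up);n2-=(n2@d)*d;n2/=np.linalg.norm(n2)
z=-n2; y=np.cross(z,d); # candidates: tool x=+-d
best=None
for sx in(1,-1):
    x=sx*d;R2=np.stack([x,np.cross(z,x),z],1); w=R.from_matrix(Rm.T@R2).as_rotvec()
    if best is None or np.linalg.norm(w)<np.linalg.norm(best[1]): best=(R2,w)
R2,w=best
tipmid=np.array([451.5,171.5,8]); g=tipmid-50*d   # top surface at x=+10
tip=g-6.5*n
tcp=tip-25*z
pre=tcp-120*z
print("n",n.round(3),"tool z",z.round(3),"grip pt",g.round(1),"tcp",tcp.round(1),"pre",pre.round(1),"rotvec",w.round(3),"shift(now axes)",(Rm.T@(pre-p)).round(1))
```

```text
n [-0.031  0.229  0.973] tool z [ 0.072 -0.19  -0.979] grip pt [486.4 137.   17.3] tcp [484.9 140.2  35.4] pre [476.3 163.  152.9] rotvec [ 0.089 -0.184  0.051] shift(now axes) [ 27.6  39.7 105.9]
```

servo_tool --pt "0.15 0.0092 0.0132 0.035 0 0 0" --pt "0.15 0.0092 0.0132 0.035 0 0 0" --pt "0.15 0.0092 0.0133 0.036 0 0 0" --pt "0.15 0 0 0 0.045 -0.092 0.025" --pt "0.15 0 0 0 0.044 -0.092 0.026" --pt "0.15 0 0 0.035 0 0 0" --pt "0.15 0 0 0.035 0 0 0" --pt "0.15 0 0 0 0 0 0"

```text
time_s: 8.15
position: [479.3, 149.0, 81.0]
tool_rot: [0.066, 0.382, 0.919, -0.076]
force: [-0.6, -0.3, 0.8]
grip_width: 36.1
finger_force: 0.0
```

Run:
```python
from h import *
plan((484.9,140.2,35.4)); p,Rm,s=pose(); print(Rm.round(3).tolist())
f=eyes.grab_frame("wrist"); fitg(f,(497,129))
cv2.imwrite("pics/w6.png",f["color"][:,:,::-1])
```

```text
TCP [479.3 149.   81. ] yaw 44.36 tilt 11.63 t 8.15 w 36.1 F [-0.6 -0.3  0.8] -> d tool mm [-1.7  1.9 46.7] wz rad None
[[-0.699, 0.712, 0.064], [0.692, 0.696, -0.191], [-0.181, -0.09, -0.979]]
reg 0.83 [269. 166. 313. 364.]
n [-0.029  0.236  0.971] tilt 13.8 inl 5017 6644 corners [(443, 163, 10), (534, 75, 34), (551, 92, 30), (459, 180, 6)] rect [496.7 127.5] [ 24.3 127.1] 136.0
tab top [498.6 132.7] [13.6 89.7] 136.5 [522.1 110.3  65.4] 674
```

View pics/w6.png

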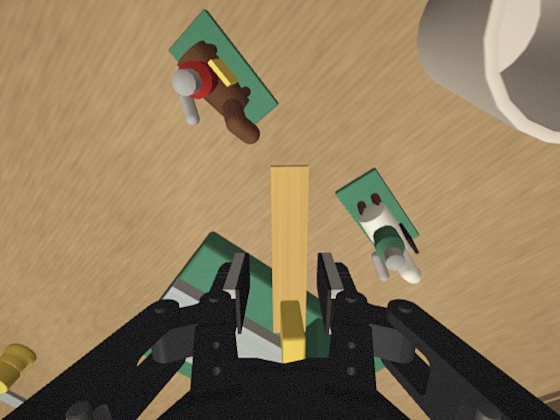

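The wrist view shows the blade at (290,165)-(275,335), centred between the pads at (238,290) and (328,290), with the knights clear. I'm descending and closing.

servo_tool --pt "0.15 -0.0017 0.0019 0.016 0 0 0" --pt "0.15 0 0 0.016 0 0 0" --pt "0.15 0 0 0.0145 0 0 0" --pt "0.15 0 0 0 0 0 0" --pt "1 0 0 0 0 0 0" --pt "1 0 0 0 0 0 0" --pt "1 0 0 0 0 0 0" --pt "1 0 0 0 0 0 0"

```text
time_s: 9.05
position: [488.4, 141.7, 41.3]
tool_rot: [0.072, 0.382, 0.918, -0.073]
force: [-0.9, 1.7, 6.3]
grip_width: -0.3
finger_force: 3.6
```

The fingers closed above the blade: the pads stand further back when part-open. I'll open, rise a little and re-measure.

servo_tool --pt "1 0 0 -0.01 0 0 0" --pt "0.15 0 0 -0.02 0 0 0" --pt "0.15 0 0 0 0 0 0" --pt "0.15 0 0 0 0 0 0" --pt "0.15 0 0 0 0 0 0" --pt "0.15 0 0 0 0 0 0"

```text
time_s: 9.65
position: [484.8, 146.6, 67.8]
tool_rot: [0.069, 0.382, 0.918, -0.075]
force: [-0.6, -0.0, 0.1]
grip_width: 36.3
finger_force: 0.0
```

Run:
```python
from h import *
plan((484.9,140.2,35.4)); p,Rm,s=pose(); print(Rm.round(3).tolist())
f=eyes.grab_frame("wrist"); fitg(f,(497,129))
cv2.imwrite("pics/w7.png",f["color"][:,:,::-1])
```

```text
TCP [484.8 146.6  67.8] yaw 44.34 tilt 11.7 t 9.65 w 36.3 F [-0.6 -0.   0.1] -> d tool mm [ 1.5 -1.6 33. ] wz rad None
[[-0.698, 0.713, 0.07], [0.692, 0.696, -0.19], [-0.184, -0.084, -0.979]]
reg 0.66 [270. 162. 336. 363.]
n [-0.031  0.211  0.977] tilt 12.3 inl 5726 7357 corners [(455, 176, 9), (532, 79, 32), (551, 94, 29), (474, 191, 6)] rect [502.6 135. ] [ 24.2 123.7] 128.4
tab top [522.1 114.1] [ 8.7 16.5] 67.1 [522.4 115.3  63.1] 405
```

```bash
cat >> h.py <<'E'
def grasp(tip,tail,n,gx,depth,roll=.6,pre=40):
    p,Rm,s=pose();tip=np.array(tip,float);tail=np.array(tail,float)
    d=tip-tail;d/=np.linalg.norm(d);n=np.array(n);n=n-(n@d)*d;n/=np.linalg.norm(n)
    up=np.cross(d,np.cross([0,0,1],d));up/=np.linalg.norm(up)
    n2=up+roll*(n-up);n2-=(n2@d)*d;n2/=np.linalg.norm(n2);z=-n2
    c=[]
    for x in(d,-d):
        R2=np.stack([x,np.cross(z,x),z],1);c.append((np.linalg.norm(R.from_matrix(Rm.T@R2).as_rotvec()),R2))
    R2=min(c,key=lambda a:a[0])[1];w=R.from_matrix(Rm.T@R2).as_rotvec()
    g=tip-(60-gx)*d;tcp=g-depth*n-25*z;q=tcp-pre*z
    print("grip",g.round(1),"tcp",tcp.round(1),"pre",q.round(1),"rotvec",w.round(3),"shift now axes",(Rm.T@(q-p)).round(1))
E
python3 - <<'E'
from h import *
grasp((464.5,183.5,7.5),(541.5,86.5,30.5),(-.031,.211,.977),-4,11.5)
E
```

```text
grip [503.6 134.2  19.2] tcp [502.4 136.4  32.5] pre [499.9 143.7  71.7] rotvec [0.    0.011 0.116] shift now axes [-13.2   8.4  -2.2]
```

View pics/w7.png

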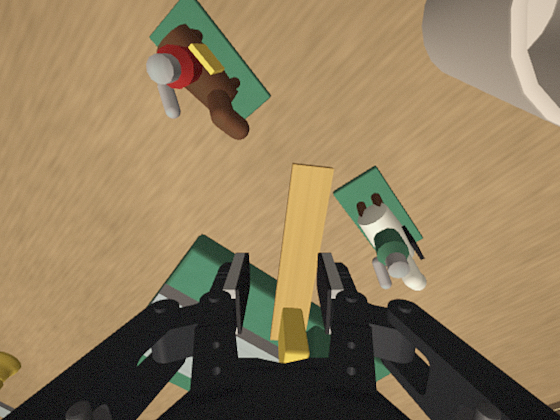

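The blade swung 8°: its tip is at (313,165) and it runs under the pads to (283,340), with the knights untouched. I'll re-grasp nearer its origin and deeper.

servo_tool --pt "0.15 -0.0132 0.0084 -0.0022 0 0 0" --pt "0.15 0 0 0 0 0.011 0.116" --pt "0.15 0 0 0.015 0 0 0" --pt "0.15 0 0 0.015 0 0 0" --pt "0.15 0 0 0.01 0 0 0" --pt "0.15 0 0 0 0 0 0"

```text
time_s: 10.35
position: [501.9, 136.3, 31.6]
tool_rot: [0.068, 0.435, 0.895, -0.069]
force: [0.1, 0.4, 0.3]
grip_width: 36.3
finger_force: 0.0
```

Run:
```python
from h import *
plan((502.4,136.4,32.5))
f=eyes.grab_frame("wrist"); fitg(f,(500,133))
P=cloud(f)
for r in regions_of(f,"knight_green")[:2]:
    p=P[r["pixels"]];print(round(r["score"],2),np.nanmedian(p,0).round(0))
```

```text
TCP [501.9 136.3  31.6] yaw 37.78 tilt 11.09 t 10.35 w 36.3 F [0.1 0.4 0.3] -> d tool mm [-0.4  0.4 -0.8] wz rad None
reg 0.95 [258. 150. 319. 362.]
n [-0.03   0.212  0.977] tilt 12.4 inl 9331 10275 corners [(455, 176, 9), (526, 86, 30), (545, 101, 28), (474, 191, 6)] rect [499.9 138.7] [ 24.  114.2] 128.4
tab top [491.6 152.4] [2.5 9.8] 41.9 [491.5 152.1  78.6] 17
```

No contact and the blade is unmoved. Closing.

servo_tool --pt "1 0 0 0 0 0 0" --pt "1 0 0 0 0 0 0" --pt "1 0 0 0 0 0 0" --pt "1 0 0 0 0 0 0" --pt "1 0 0 0 0 0 0"

```text
time_s: 11.0
position: [503.1, 136.8, 33.6]
tool_rot: [0.069, 0.435, 0.895, -0.068]
force: [0.3, 2.9, 5.8]
grip_width: 21.6
finger_force: 58.8
```

servo_tool --pt "1 0.0025 -0.004 0 0 0 0" --pt "1 0.0025 -0.0045 0 0 0 0" --pt "1 0.0025 -0.0045 0 0 0 0" --pt "1 -0.002 -0.0007 -0.01 0 0 0" --pt "1 -0.002 -0.0007 -0.01 0 0 0" --pt "1 -0.002 -0.0007 -0.01 0 0 0" --pt "1 0 0 0 0 0 0"

```text
time_s: 11.7
position: [488.6, 134.1, 64.5]
tool_rot: [0.07, 0.435, 0.895, -0.068]
force: [-0.4, 0.4, -1.7]
grip_width: 22.0
finger_force: 59.1
```

```bash
cat >> h.py <<'E'
def level(target,yawdeg):
    "tool-down pose: shift in present axes, then rotvec about the tool's axes (split)"
    p,Rm,s=pose();a=np.radians(yawdeg);y=np.array([np.cos(a),np.sin(a),0]);z=np.array([0,0,-1.])
    R2=np.stack([np.cross(y,z),y,z],1)
    print("w",s["grip_width"].round(1),"F",s["force"].round(1),"TCP",p.round(1),"t",s["time_s"],"shift",(Rm.T@(np.array(target)-p)).round(1),"rotvec",R.from_matrix(Rm.T@R2).as_rotvec().round(3),"up",Rm[2].round(3))
E
python3 - <<'E'
from h import *
p,Rm,s=pose(); d=-Rm[:,0]; print(Rm.round(3).tolist())
f=eyes.grab_frame("wrist"); fitg(f,(485,133))
level(p+[-60,0,80],yaw(Rm))
E
```

```text
[[-0.611, 0.789, 0.066], [0.77, 0.612, -0.182], [-0.184, -0.06, -0.981]]
reg 0.91 [257. 149. 311. 363.]
n [-0.027  0.214  0.976] tilt 12.5 inl 8936 10011 corners [(440, 172, 40), (513, 81, 62), (532, 96, 59), (458, 187, 37)] rect [485.7 134.3] [ 23.9 116.9] 128.8Traceback (most recent call last):
  File "<stdin>", line 4, in <module>
  File "h.py", line 67, in level
    print("w",s["grip_width"].round(1),"F",s["force"].round(1),"TCP",p.round(1),"t",s["time_s"],"shift",(Rm.T@(np.array(target)-p)).round(1),"rotvec",R.from_matrix(Rm.T@R2).as_rotvec().round(3),"up",Rm[2].round(3))
              ^^^^^^^^^^^^^^^^^^^^^
AttributeError: 'float' object has no attribute 'round'
```

```bash
sed -i 's/s\["grip_width"\].round(1)/round(s["grip_width"],1)/' h.py
cat >> h.py <<'E'
O=np.array([573.,34.5]);PA=np.radians(7.6);U=np.array([np.cos(PA),np.sin(PA)]);W=np.array([-U[1],U[0]])
def pw(x,y,z): return np.r_[O+x*U+y*W,z]
E
python3 - <<'E'
from h import *
p,Rm,s=pose()
tip=np.array([449,179.5,38.5]);tail=np.array([522.5,88.5,60.5]);n=np.array([-.027,.214,.976])
d=tip-tail;d/=np.linalg.norm(d);n-=n@d*d;n/=np.linalg.norm(n);B=np.stack([d,np.cross(n,d),n],1)
rel=Rm.T@B; np.save("rel.npy",rel); tl=Rm.T@(tip-p); print("tip top-mid in tool",tl.round(1)); np.save("tl.npy",tl)
# level it first about the present heading, keeping it in the tool
h=np.r_[d[:2],0];h/=np.linalg.norm(h);B1=np.stack([h,np.cross([0,0,1],h),[0,0,1]],1)
R1=B1@rel.T
print("levelling rotvec",R.from_matrix(Rm.T@R1).as_rotvec().round(3))
tgt=np.array([405,30,150.]);print("shift now axes",(Rm.T@(tgt-p)).round(1), "heading",np.degrees(np.arctan2(h[1],h[0])))
E
```

```text
tip top-mid in tool [63.3 -1.2 13.4]
levelling rotvec [-0.112  0.187 -0.002]
shift now axes [ -45.3 -134.3  -71.6] heading 128.92754359279232
```

servo_tool --pt "1 -0.0045 -0.0134 -0.0072 0 0 0" --pt "1 -0.0068 -0.0201 -0.0107 0 0 0" --pt "1 -0.0068 -0.0201 -0.0107 0 0 0" --pt "1 -0.0068 -0.0201 -0.0107 0 0 0" --pt "1 -0.0068 -0.0201 -0.0107 0 0 0" --pt "1 -0.0068 -0.0201 -0.0107 0 0 0" --pt "1 -0.0068 -0.0201 -0.0107 0 0 0" --pt "1 0 0 0 -0.056 0.093 -0.001"

```text
time_s: 12.6
position: [404.2, 30.3, 150.3]
tool_rot: [0.039, 0.435, 0.899, -0.022]
force: [0.4, 0.5, -2.0]
grip_width: 21.6
finger_force: 59.2
```

servo_tool --pt "1 0 0 0 -0.056 0.094 -0.001" --pt "1 0 0 0 0 0 0.08" --pt "1 0 0 0 0 0 0.137" --pt "1 0 0 0 0 0 0.137" --pt "1 0 0 0 0 0 0.137" --pt "1 0 0 0 0 0 0.137" --pt "1 0 0 0 0 0 0.137" --pt "1 0 0 0 0 0 0.137"

```text
time_s: 13.4
position: [405.1, 30.2, 149.3]
tool_rot: [-0.002, 0.785, 0.619, 0.024]
force: [0.4, 0.5, -1.3]
grip_width: 22.2
finger_force: 59.2
```

Run:
```python
from h import *
p,Rm,s=pose();rel=np.load("rel.npy");B=Rm@rel;print(p.round(1),B.round(3).tolist(),s["grip_width"],s["finger_force"],s["joint_positions"].round(2),"heading",np.degrees(np.arctan2(B[1,0],B[0,0])).round(1))
```

```text
[405.1  30.2 149.3] [[0.225, -0.974, 0.013], [0.974, 0.225, -0.042], [0.037, 0.022, 0.999]] 22.199050295011308 59.190211201203056 [-0.24  0.17  2.    0.05  0.95 -0.03] heading 77.0
```

```bash
cat >> h.py <<'E'
def tgt_gauge(xtip,ztop,yoff=0):
    p,Rm,s=pose();rel=np.load("rel.npy");tl=np.load("tl.npy")
    B=np.array([[U[0],W[0],0],[U[1],W[1],0],[0,0,1]]);R1=B@rel.T
    q=pw(xtip,yoff,ztop)-R1@tl
    print("TCP",p.round(1),"goal tcp",q.round(1),"rotvec",R.from_matrix(Rm.T@R1).as_rotvec().round(4),"shift now",(Rm.T@(q-p)).round(1),"w",round(s["grip_width"],1),s["force"].round(1),"t",s["time_s"])
E
python3 - <<'E'
from h import *
tgt_gauge(-90,90)
E
```

```text
TCP [405.1  30.2 149.3] goal tcp [421.   14.1 103.2] rotvec [-0.046  -0.0783  1.2085] shift now [-13.7  18.   46. ] w 22.2 [ 0.4  0.5 -1.3] t 13.4
```

servo_tool --pt "1 0 0 0 -0.0051 -0.0087 0.1343" --pt "1 0 0 0 -0.0051 -0.0087 0.1343" --pt "1 0 0 0 -0.0051 -0.0087 0.1343" --pt "1 0 0 0 -0.0051 -0.0087 0.1343" --pt "1 0 0 0 -0.0051 -0.0087 0.1343" --pt "1 0 0 0 -0.0051 -0.0087 0.1343" --pt "1 0 0 0 -0.0051 -0.0087 0.1343" --pt "1 0 0 0 -0.0051 -0.0087 0.1343"

```text
time_s: 14.2
position: [405.1, 30.2, 149.3]
tool_rot: [0.022, 0.991, 0.129, 0.006]
force: [0.3, 0.0, -2.0]
grip_width: 21.8
finger_force: 59.2
```

servo_tool --pt "1 0 0 0 -0.0051 -0.0087 0.1343" --pt "1 0 0 0 0 0 0" --pt "1 0 0 0 0 0 0"

```text
time_s: 14.5
position: [405.2, 30.2, 149.4]
tool_rot: [0.024, 0.997, 0.067, 0.003]
force: [0.1, 0.5, -1.1]
grip_width: 21.9
finger_force: 59.2
```

Run:
```python
from h import *
tgt_gauge(-90,60)
f=eyes.grab_frame("wrist"); np.savez("w8.npz",**{k:f[k] for k in("color","range_z","camera_matrix","extrinsics")})
fitg(f,(400,30)); cv2.imwrite("pics/w8.png",f["color"][:,:,::-1])
f=eyes.grab_frame("top"); fitg(f,(400,30)); fitg(f,(430,30))
P=cloud(f);z=P[...,2];hsv=cv2.cvtColor(f["color"],cv2.COLOR_RGB2HSV);H,S,V=[hsv[...,i].astype(int) for i in range(3)]
q=P[(S<50)&(z>27)&(z<38)&(P[...,0]>440)&(P[...,0]<570)&(abs(P[...,1]-25)<60)];print("bed",*rect(q),np.median(q[:,2]),len(q))
```

```text
TCP [405.2  30.2 149.4] goal tcp [421.   14.1  73.2] rotvec [ 0.0001 -0.0009  0.0091] shift now [13.3 14.2 77. ] w 21.9 [ 0.1  0.5 -1.1] t 14.5
reg 0.81 [256. 148. 310. 365.]
n [-0.002 -0.003  1.   ] tilt 0.2 inl 8872 9896 corners [(349, 33, 135), (353, 9, 135), (470, 26, 135), (466, 50, 135)] rect [409.5  29.5] [ 24.1 117.9] 8.0
none
reg 0.62 [274. 268. 290. 323.]
n [ 0.329 -0.041  0.943] tilt 19.4 inl 27 63 corners [(347, 35, 177), (349, 16, 175), (471, 26, 133), (469, 46, 134)] rect [408.8  30.7] [ 19.8 122.4] 4.9
bed [507.9  25.3] [69.4 97.1] 7.8 30.768742776422187 948
```

Blade level at heading 8.0°. The wrist camera would now be on the press side, so I'll set the blade down on the open table in front of the press, flip the tool, and regrip by the tab.

servo_tool --pt "1 -0.015 0 0.02 0 0 0" --pt "1 -0.015 0 0.03 0 0 0" --pt "1 -0.005 0 0.03 0 0 0" --pt "1 0 0 0.025 0 0 0" --pt "1 0 0 0.015 0 0 0" --pt "1 0 0 0.005 0 0 0" --pt "1 0 0 0 0 0 0"

```text
time_s: 15.45
position: [371.2, 19.7, 25.7]
tool_rot: [0.024, 0.998, 0.066, 0.002]
force: [-10.3, 2.4, 26.2]
grip_width: 22.0
finger_force: 74.1
```

servo_tool --pt "0.1 0 0 0 0 0 0" --pt "0.1 0 0 0 0 0 0" --pt "0.1 0 0 -0.02 0 0 0" --pt "0.1 0 0 -0.04 0 0 0" --pt "0.1 0 0 -0.04 0 0 -0.14" --pt "0.1 0 0 -0.04 0 0 -0.14" --pt "0.1 0 0 0 0 0 -0.14" --pt "0.1 0 0 0 0 0 -0.14"

```text
time_s: 16.25
position: [370.9, 26.3, 165.8]
tool_rot: [0.025, 0.94, 0.341, -0.002]
force: [0.1, 0.2, -0.7]
grip_width: 38.7
finger_force: 0.0
```

Run:
```python
from h import *
f=eyes.grab_frame("wrist");fitg(f,(375,20))
f=eyes.grab_frame("top");fitg(f,(375,20))
level((330,20,160),97.6)
```

```text
reg 0.71 [238. 136. 332. 268.]
n [-0.    -0.002  1.   ] tilt 0.1 inl 2497 3443 corners [(309, 22, 7), (312, -2, 6), (436, 15, 7), (433, 39, 7)] rect [372.5  18.5] [ 24.3 124.8] 8.1
tab top [342.2  20.5] [19.3 64.9] 30.8 [327.6  12.6  46.2] 450
reg 0.44 [276. 286. 288. 290.]
n [ 0.05  -0.03   0.998] tilt 3.3 inl 31 46 corners [(421, 34, 7), (421, 15, 7), (433, 15, 6), (433, 34, 7)] rect [427.   24.7] [12.  19.3] 90.9
w 38.4 F [-0.3 -0.1  0.1] TCP [370.4  26.3 164.5] t 16.45 shift [-35.2 -20.9   4.3] rotvec [-0.013  0.065 -2.587] up [-0.023  0.044 -0.999]
```

servo_tool --pt "0.1 0 0 0 -0.0007 0.0036 -0.1437" --pt "0.1 0 0 0 -0.0007 0.0036 -0.1437" --pt "0.1 0 0 0 -0.0007 0.0036 -0.1437" --pt "0.1 0 0 0 -0.0007 0.0036 -0.1437" --pt "0.1 0 0 0 -0.0007 0.0036 -0.1437" --pt "0.1 0 0 0 -0.0007 0.0036 -0.1437" --pt "0.1 0 0 0 -0.0007 0.0036 -0.1437" --pt "0.1 0 0 0 -0.0007 0.0036 -0.1437"

```text
time_s: 17.25
position: [370.4, 26.3, 164.3]
tool_rot: [0.016, 0.605, 0.796, -0.002]
force: [-0.4, 0.3, -1.0]
grip_width: 38.2
finger_force: 0.0
```

servo_tool --pt "0.1 0 0 0 -0.0007 0.0036 -0.1437" --pt "0.1 0 0 0 -0.0007 0.0036 -0.1437" --pt "0.1 0 0 0 -0.0007 0.0036 -0.1437" --pt "0.1 0 0 0 -0.0007 0.0036 -0.1437" --pt "0.1 0 0 0 -0.0007 0.0036 -0.1437" --pt "0.1 0 0 0 -0.0007 0.0036 -0.1437" --pt "0.1 0 0 0 -0.0007 0.0036 -0.1437" --pt "0.1 0 0 0 -0.0007 0.0036 -0.1437"

```text
time_s: 18.05
position: [370.4, 26.3, 164.3]
tool_rot: [0.003, 0.074, 0.997, -0.001]
force: [-0.6, 1.3, 0.4]
grip_width: 38.4
finger_force: 0.0
```

servo_tool --pt "0.1 0.02 0 0 -0.0007 0.0036 -0.1437" --pt "0.1 0.02 0 0 -0.0007 0.0036 -0.1437" --pt "0.1 0 0 0 0 0 0"

```text
time_s: 18.35
position: [329.2, 29.8, 164.0]
tool_rot: [-0.001, -0.068, 0.998, -0.0]
force: [1.3, 0.4, -0.1]
grip_width: 38.6
finger_force: 0.0
```

Run:
```python
from h import *
f=eyes.grab_frame("wrist");fitg(f,(372,18))
level((326,12,60),98.1); print(bot.state()["joint_positions"].round(2))
```

```text
reg 0.93 [249. 176. 280. 290.]
n [-0.001  0.002  1.   ] tilt 0.1 inl 1925 2727 corners [(308, 21, 7), (312, -3, 7), (435, 15, 7), (432, 38, 7)] rect [371.8  17.6] [ 24.1 125. ] 8.2
tab top [324.7  10.9] [13.7 27.6] 7.0 [323.7  11.   46.2] 543
w 38.4 F [-0.5 -0.1 -0. ] TCP [331.2  29.4 164.5] t 18.45 shift [  7.5 -16.5 104.5] rotvec [-0.001  0.001 -0.011] up [-0.001 -0.001 -1.   ]
[-0.27 -0.01  2.14 -0.    1.01 -1.97]
```

servo_tool --pt "0.1 0.0089 -0.0173 0 0 0 -0.011" --pt "0.1 0 0 0.035 0 0 0" --pt "0.1 0 0 0.035 0 0 0" --pt "0.1 0 0 0.035 0 0 0" --pt "0.1 0 0 0.0205 0 0 0" --pt "0.1 0 0 0 0 0 0" --pt "1 0 0 0 0 0 0" --pt "1 0 0 0 0 0 0"

```text
time_s: 19.25
position: [325.2, 10.8, 39.8]
tool_rot: [0.001, -0.073, 0.997, -0.001]
force: [0.9, 0.6, 0.9]
grip_width: 13.1
finger_force: 58.3
```

servo_tool --pt "1 0 0 0 0 0 0" --pt "1 0 0 0 0 0 0" --pt "1 0 0 -0.015 0 0 0" --pt "1 0 0 -0.015 0 0 0" --pt "1 0 0 -0.015 0 0 0" --pt "1 0 0 0 0 0 0"

```text
time_s: 19.85
position: [325.2, 10.8, 85.4]
tool_rot: [0.002, -0.073, 0.997, -0.001]
force: [0.0, -1.2, -1.2]
grip_width: 13.1
finger_force: 58.6
```

Run:
```python
from h import *
f=eyes.grab_frame("wrist");fitg(f,(372,18))
level(pw(-138,0,80),97.6)
```

```text
none
w 13.4 F [-0.7  1.2 -1.4] TCP [324.3  11.1  83.9] t 19.95 shift [-111.5  -11.2    4. ] rotvec [-0.001  0.001  0.014] up [-0.001 -0.001 -1.   ]
```

servo_tool --pt "1 -0.025 -0.0028 0 0 0 0.014" --pt "1 -0.03 -0.0028 0 0 0 0" --pt "1 -0.03 -0.0028 0 0 0 0" --pt "1 -0.025 -0.0028 0 0 0 0" --pt "1 0 0 0.008 0 0 0" --pt "1 0 0 0 0 0 0"

```text
time_s: 20.55
position: [433.4, 15.2, 74.0]
tool_rot: [-0.002, -0.066, 0.998, 0.0]
force: [0.1, 0.6, -0.6]
grip_width: 12.9
finger_force: 58.5
```

Run:
```python
from h import *
f=eyes.grab_frame("wrist");fitg(f,pw(-90,0,0)[:2])
for n in("scene",):
    f=eyes.grab_frame(n); fitg(f,pw(-90,0,0)[:2])
level(pw(-138,0,70.3),97.6)
```

```text
reg 0.79 [260. 231. 308. 366.]
n [ 0.004 -0.005  1.   ] tilt 0.4 inl 1566 4342 corners [(416, 24, 41), (420, 0, 41), (509, 13, 40), (506, 36, 40)] rect [462.6  18.4] [23.8 90.2] 7.9
tab top [433.3  14.7] [14.8 28.9] 8.2 [431.1  14.3  80.9] 1779
reg 0.49 [264. 191. 277. 220.]
n [-0.042 -0.017  0.999] tilt 2.6 inl 47 194 corners [(433, 25, 39), (437, 1, 38), (468, 7, 40), (464, 31, 40)] rect [450.6  16.1] [24.5 31.6] 10.4
tab top [489.4  11.4] [ 15.7 135. ] 176.4 [452.7  13.1  84.9] 61
w 13.2 F [ 0.2 -0.3 -1.5] TCP [434.   14.9  75.7] t 20.75 shift [-2.4  1.   5.4] rotvec [-0.    -0.001 -0.   ] up [ 0.001 -0.    -1.   ]
```

servo_tool --pt "1 -0.0024 0.001 0.004 0 0 0" --pt "1 -0.012 0 0 0 0 0" --pt "1 -0.015 0 0 0 0 0" --pt "1 -0.015 0 0 0 0 0" --pt "1 -0.012 0 0 0 0 0" --pt "1 -0.004 0 0 0 0 0" --pt "1 0 0 0.001 0 0 0" --pt "1 0 0 0 0 0 0"

```text
time_s: 21.55
position: [493.8, 24.0, 70.5]
tool_rot: [-0.001, -0.066, 0.998, -0.0]
force: [-0.4, -0.8, -1.7]
grip_width: 13.0
finger_force: 58.5
```

Run:
```python
from h import *
level(pw(-80,0,70),97.6)
```

```text
w 13.0 F [-0.4 -0.8 -1.7] TCP [493.8  24.   70.5] t 21.55 shift [ 0.1 -0.   0.5] rotvec [-0.    -0.001  0.   ] up [ 0.001 -0.    -1.   ]
```

servo_tool --pt "1 0 0 0.0005 0 0 0" --pt "0.1 0 0 0 0 0 0" --pt "0.1 0 0 0 0 0 0" --pt "0.1 0 0 0 0 0 0" --pt "0.1 0 0 -0.03 0 0 0" --pt "0.1 0.004 0 -0.04 0 0 0" --pt "0.1 0 0 -0.04 0 0 0" --pt "0.1 0 0 -0.05 0 0 0"

```text
time_s: 22.35
position: [489.7, 23.6, 231.2]
tool_rot: [-0.001, -0.066, 0.998, 0.0]
force: [0.5, 0.2, 0.3]
grip_width: 38.2
finger_force: 0.0
```

servo_tool --pt "0.1 0 0 -0.04 0 0 0" --pt "0.1 0 0 0 0 0 0"

```text
time_s: 22.55
position: [492.0, 23.3, 275.6]
tool_rot: [0.005, -0.066, 0.998, -0.002]
force: [-0.2, 0.6, -1.0]
grip_width: 38.9
finger_force: 0.0
```

```bash
cat >> h.py <<'E'
def knob(f):
    P=cloud(f);z=P[...,2];hsv=cv2.cvtColor(f["color"],cv2.COLOR_RGB2HSV);H,S,V=[hsv[...,i].astype(int) for i in range(3)]
    near=(np.hypot(P[...,0]-O[0],P[...,1]-O[1])<40)&(z>161)&(z<176)
    q=P[near]; c,s,a=rect(q); wh=P[near&(S<90)&(V>120)]
    print("knob",c,s,a,"z",np.median(q[:,2]).round(1),len(q),"white",wh.mean(0).round(1) if len(wh) else None,len(wh))
E
python3 - <<'E'
from h import *
f=eyes.grab_frame("wrist");fitg(f,pw(-50,0,0)[:2]);knob(f)
P=cloud(f);z=P[...,2];hsv=cv2.cvtColor(f["color"],cv2.COLOR_RGB2HSV);H,S,V=[hsv[...,i].astype(int) for i in range(3)]
q=P[(H>50)&(H<90)&(S>70)&(z>124)&(z<136)];print("crosshead",*rect(q),np.median(q[:,2]),len(q))
f=eyes.grab_frame("top");knob(f)
level(pw(0,0,230),67)
E
```

```text
reg 0.72 [272. 167. 298. 229.]
n [-0.002  0.     1.   ] tilt 0.1 inl 730 1199 corners [(477, 32, 36), (481, 9, 36), (557, 20, 37), (553, 44, 37)] rect [517.   26.1] [24. 77.] 8.2
tab top [493.3  23. ] [12.4 27.2] 7.6 [492.7  22.8  76.3] 297
knob [570.5  33.7] [14.1 43.7] 157.0 z 167.2 709 white [583.4  29.  168.2] 63
crosshead [569.6  34.2] [ 48.6 147.5] 97.5 130.2966657619275 2089
knob [0. 0.] [0. 0.] 0.0 z nan 0 white None 0
w 38.5 F [-0.3  0.2 -0.1] TCP [490.1  23.5 269.3] t 22.7 shift [-83.7  -0.1  39.1] rotvec [-0.    -0.002  0.534] up [ 0.002 -0.    -1.   ]
  return _methods._mean(a, axis=axis, dtype=dtype,
  ret = ret.dtype.type(ret / rcount)
```

The blade lies flat at about 36 top, on the centreline, tip about 30 mm past the axis. The knob bar is at -23° (joint about 0.53). Now to grip the knob.

servo_tool --pt "0.1 -0.027 0 0 0 0 0" --pt "0.1 -0.028 0 0.01 0 0 0" --pt "0.1 -0.027 0 0.01 0 0 0" --pt "0.1 0 0 0 0 0 0.134" --pt "0.1 0 0 0 0 0 0.133" --pt "0.1 0 0 0 0 0 0.133" --pt "0.1 0 0 0 0 0 0.133" --pt "0.1 0 0 0 0 0 0"

```text
time_s: 23.5
position: [571.3, 34.4, 248.4]
tool_rot: [-0.002, 0.199, 0.98, -0.0]
force: [0.6, 0.5, -1.6]
grip_width: 38.3
finger_force: 0.0
```

Run:
```python
from h import *
f=eyes.grab_frame("wrist");knob(f)
level((571.5,34.2,163),67)
```

```text
knob [570.6  34.6] [13.6 43.4] 156.7 z 167.3 1056 white [583.6  29.  168.1] 93
w 38.5 F [-0.4  0.9  0. ] TCP [571.4  34.4 248.7] t 23.55 shift [-0.4 -0.  85.7] rotvec [-0.001 -0.003  0.004] up [ 0.003 -0.001 -1.   ]
```

servo_tool --pt "0.1 0 0 0.035 0 0 0" --pt "0.1 0 0 0.03 0 0 0" --pt "0.1 0 0 0.02 0 0 0" --pt "0.1 0 0 0 0 0 0" --pt "1 0 0 0 0 0 0" --pt "1 0 0 0 0 0 0" --pt "1 0 0 0 0 0 0" --pt "1 0 0 0 0 0 0"

```text
time_s: 24.35
position: [572.4, 34.6, 166.5]
tool_rot: [0.001, 0.198, 0.98, 0.0]
force: [1.5, 4.7, 5.1]
grip_width: 13.2
finger_force: 60.0
```

servo_tool --pt "1 0 0 0 0 0 0.1" --pt "1 0 0 0 0 0 0.14" --pt "1 0 0 0 0 0 0.14" --pt "1 0 0 0 0 0 0.14" --pt "1 0 0 0 0 0 0.14" --pt "1 0 0 0 0 0 0.14" --pt "1 0 0 0 0 0 0.14" --pt "1 0 0 0 0 0 0.14"

```text
time_s: 25.15
position: [572.3, 34.6, 166.6]
tool_rot: [0.001, 0.676, 0.737, 0.001]
force: [1.0, 3.6, 5.3]
grip_width: 12.9
finger_force: 60.2
```

servo_tool --pt "1 0 0 0 0 0 0.14" --pt "1 0 0 0 0 0 0.14" --pt "1 0 0 0 0 0 0.14" --pt "1 0 0 0 0 0 0.14" --pt "1 0 0 0 0 0 0.14" --pt "1 0 0 0 0 0 0.14" --pt "1 0 0 0 0 0 0.14" --pt "1 0 0 0 0 0 0.1"

```text
time_s: 25.95
position: [572.3, 34.7, 166.6]
tool_rot: [0.0, 0.959, 0.284, 0.001]
force: [0.8, 4.0, 5.5]
grip_width: 12.9
finger_force: 60.2
```

Run:
```python
from h import *
p,Rm,s=pose(); print(yaw(Rm).round(1),"knob est",np.radians(7.6+90-yaw(Rm)).round(3), s["grip_width"],s["finger_force"],s["force"].round(1),s["ft_torque"].round(2),s["joint_positions"].round(2),s["time_s"])
```

```text
-56.9 knob est 2.697 12.92380514911675 60.233319997787476 [0.8 4.  5.5] [0.84 0.02 0.11] [-0.14  0.5   1.47  0.    1.17  0.85] 25.95
```

servo_tool --pt "1 0 0 0 0 0 0.14" --pt "1 0 0 0 0 0 0.14" --pt "1 0 0 0 0 0 0.14" --pt "1 0 0 0 0 0 0.14" --pt "1 0 0 0 0 0 0.14" --pt "1 0 0 0 0 0 0.12" --pt "1 0 0 0 0 0 0.1" --pt "1 0 0 0 0 0 0.1"

```text
time_s: 26.75
position: [572.3, 34.8, 166.6]
tool_rot: [-0.0, 0.976, -0.219, 0.001]
force: [1.1, 4.8, 6.4]
grip_width: 13.3
finger_force: 60.2
```

servo_tool --pt "1 0 0 0 0 0 0.03" --pt "1 0 0 0 0 0 0"

```text
time_s: 26.95
position: [572.3, 34.8, 166.6]
tool_rot: [-0.0, 0.973, -0.232, 0.001]
force: [0.1, 5.5, 5.7]
grip_width: 13.0
finger_force: 60.2
```

Run:
```python
from h import *
p,Rm,s=pose(); print(yaw(Rm).round(1),"knob est",np.radians(7.6+90-yaw(Rm)).round(3), s["grip_width"],s["finger_force"],s["force"].round(1),s["ft_torque"].round(2),s["time_s"])
```

```text
-116.9 knob est 3.743 13.041616300577735 60.228198766708374 [0.1 5.5 5.7] [ 0.94 -0.1  -0.09] 26.95
```

servo_tool --pt "0.1 0 0 0 0 0 0" --pt "0.1 0 0 0 0 0 0" --pt "0.1 0 0 0 0 0 0" --pt "0.1 0 0 -0.03 0 0 0" --pt "0.1 0 0 -0.04 0 0 0" --pt "0.1 0 0 -0.03 0 0 0" --pt "0.1 0 0 0 0 0 0"

```text
time_s: 27.65
position: [573.0, 34.0, 269.5]
tool_rot: [0.0, 0.973, -0.232, 0.004]
force: [-0.2, 0.1, -0.1]
grip_width: 37.9
finger_force: 0.0
```

Run:
```python
from h import *
f=eyes.grab_frame("wrist");knob(f)
P=cloud(f);z=P[...,2]
d=P[...,:2]-O; xp=d@U;yp=d@W
hsv=cv2.cvtColor(f["color"],cv2.COLOR_RGB2HSV);H,S,V=[hsv[...,i].astype(int) for i in range(3)]
# stuff behind crosshead
for lo,hi in((20,28),(28,34),(34,40),(40,46),(46,52),(52,60)):
    m=(xp>lo)&(xp<hi)&(abs(yp)<12)&(z>90)
    print(lo,hi,m.sum(),np.nanpercentile(z[m],[10,50,90]).round(0) if m.any() else None)
m=(xp>38)&(xp<70)&(abs(yp)<25)&(z>118)&(H>10)&(H<30)&(S>90)
if m.any(): print("tongue",np.percentile(xp[m],[2,50,98]).round(1),np.percentile(yp[m],[2,50,98]).round(1),np.median(z[m]).round(1),m.sum())
m=(xp>24)&(xp<40)&(abs(yp)<30)&(z>118)&(z<140)
if m.any(): print("cheek",np.percentile(xp[m],[2,50,98]).round(1),np.median(z[m]).round(1),m.sum())
cv2.imwrite("pics/w9.png",f["color"][:,:,::-1]); np.savez("w9.npz",**{k:f[k] for k in("color","range_z","camera_matrix","extrinsics")})
level((631,-289,200),77)
f=eyes.grab_frame("top");P=cloud(f)
for r in regions_of(f,"tool_block")[:1]:
    p=P[r["pixels"]];q=p[(p[:,2]>52)&(p[:,2]<61)];print("block",*rect(q),len(q))
```

```text
knob [572.3  33.9] [13.6 43.5] 152.7 z 167.3 897 white [565.1  39.6 167.5] 118
20 28 5130 [292. 328. 342.]
28 34 278 [106. 125. 131.]
34 40 18 [ 97.  99. 101.]
40 46 58 [ 99. 124. 125.]
46 52 180 [123. 124. 125.]
52 60 23 [123. 124. 125.]
tongue [44.9 48.5 52.2] [-15.   -1.   14.1] 124.3 291
cheek [24.2 28.8 32.1] 130.3 604
w 38.4 F [ 0.1 -0.  -0.4] TCP [572.2  34.1 266.8] t 27.7 shift [198.1 261.7  67.4] rotvec [-0.005 -0.     2.9  ] up [ 0.003 -0.    -1.   ]
block [ 631.3 -290.6] [ 76.5 100.7] 171.4 1014
```

The knob is set: the mark is at 152.7°, so the joint is about 3.75 rad, and it is let go. The slot centre is about (611.8,39.8). Now the wedge in the block.

servo_tool --pt "0.1 0.0247 0.0327 0 0 0 0" --pt "0.1 0.0247 0.0327 0 0 0 0" --pt "0.1 0.0247 0.0327 0 0 0 0" --pt "0.1 0.0247 0.0327 0 0 0 0" --pt "0.1 0.0247 0.0327 0 0 0 0" --pt "0.1 0.0247 0.0327 0 0 0 0" --pt "0.1 0.0247 0.0327 0 0 0 0" --pt "0.1 0.0247 0.0327 0 0 0 0"

```text
time_s: 28.6
position: [629.6, -289.9, 263.5]
tool_rot: [-0.0, 0.973, -0.232, -0.001]
force: [0.3, 0.2, 0.9]
grip_width: 38.2
finger_force: 0.0
```

servo_tool --pt "0.1 0 0 0.035 0 0 -0.09" --pt "0.1 0 0 0.035 0 0 -0.09" --pt "0.1 0 0 0.015 0 0 -0.09" --pt "0.1 0 0 0 0 0 0"

```text
time_s: 29.0
position: [628.6, -287.7, 175.9]
tool_rot: [-0.002, 0.995, -0.099, -0.004]
force: [0.1, 1.0, 1.0]
grip_width: 38.7
finger_force: 0.0
```

```bash
cat >> h.py <<'E'
def head(f,c0,zlo,zhi):
    P=cloud(f);z=P[...,2];hsv=cv2.cvtColor(f["color"],cv2.COLOR_RGB2HSV);H,S,V=[hsv[...,i].astype(int) for i in range(3)]
    m=(H>3)&(H<16)&(S>150)&(np.hypot(P[...,0]-c0[0],P[...,1]-c0[1])<40)
    q=P[m]; zt=np.percentile(q[:,2],95); t=q[(q[:,2]>zt-4)]
    print("head",*rect(t),"top",zt.round(1),len(t))
    return P
E
python3 - <<'E'
from h import *
f=eyes.grab_frame("wrist");P=head(f,(631,-289),80,100); cv2.imwrite("pics/w10.png",f["color"][:,:,::-1])
z=P[...,2];near=np.hypot(P[...,0]-631,P[...,1]+289)<75
q=P[near&(z>60)&(z<72)];print("collar?",*rect(q),np.median(q[:,2]),len(q)) if len(q)>5 else 0
q=P[near&(z>96)];print("handles",len(q))
k,L=cv2.connectedComponents((near&(z>96)).astype(np.uint8))
for i in range(1,k):
    if (L==i).sum()>15: print(np.median(P[L==i],0).round(0),np.nanmax(z[L==i]).round(0),(L==i).sum())
level((631,-289,100),-102)
E
```

```text
head [ 635.1 -289.5] [26.6 38.5] 79.9 top 91.4 651
collar? [ 632.1 -288.5] [44.  86.3] 167.1 64.54273296387501 613
handles 45095
[ 675. -280.  107.] 119.0 170
[ 668. -316.  107.] 119.0 169
[ 640. -291.  228.] 251.0 44546
[ 595. -262.  106.] 119.0 210
w 38.8 F [0.  0.7 0.2] TCP [ 629.4 -288.1  178.5] t 29.05 shift [ 2.1  0.6 78.5] rotvec [-0.001  0.004  0.009] up [-0.004 -0.001 -1.   ]
```

Run:
```python
from h import *
f=eyes.grab_frame("wrist");P=cloud(f);z=P[...,2];near=np.hypot(P[...,0]-631,P[...,1]+289)<30
m=near&(z>87)&(z<94);k,L,st,ce=cv2.connectedComponentsWithStats(m.astype(np.uint8))
for i in range(1,k):
    if st[i,4]>30: print(st[i].tolist(),*rect(P[L==i]),np.median(P[L==i],0).round(1))
m=near&(z>61)&(z<70);k,L,st,ce=cv2.connectedComponentsWithStats(m.astype(np.uint8))
for i in range(1,k):
    if st[i,4]>30: print("col",st[i].tolist(),*rect(P[L==i]),np.median(P[L==i],0).round(1))
```

```text
[269, 211, 33, 22, 648] [ 629.7 -290.6] [16.4 24.1] 83.7 [ 630.3 -290.8   90.4]
col [264, 197, 42, 28, 464] [ 629.8 -290.6] [21.9 34.1] 82.1 [ 636.8 -292.6   64.5]
```

servo_tool --pt "0.1 0.001 0.002 0.03 0 0 -0.066" --pt "0.1 0 0 0.03 0 0 0" --pt "0.1 0 0 0.02 0 0 0" --pt "0.1 0 0 0.005 0 0 0" --pt "0.1 0 0 0 0 0 0"

```text
time_s: 29.6
position: [630.8, -290.7, 96.2]
tool_rot: [0.0, 0.998, -0.067, 0.0]
force: [-0.7, 0.4, 0.7]
grip_width: 38.3
finger_force: 0.0
```

Run:
```python
from h import *
level((630,-290.3,93.5),-97.5)
```

```text
w 38.3 F [-0.7  0.4  0.7] TCP [ 630.8 -290.7   96.2] t 29.6 shift [-0.8 -0.3  2.7] rotvec [ 0.001 -0.001 -0.003] up [ 0.001  0.001 -1.   ]
```

servo_tool --pt "0.1 0 0 0.002 0 0 0" --pt "1 0 0 0 0 0 0" --pt "1 0 0 0 0 0 0" --pt "1 0 0 0 0 0 0" --pt "1 0 0 0 0 0 0" --pt "1 0 0 -0.01 0 0 0" --pt "1 0 0 -0.02 0 0 0" --pt "1 0 0 0 0 0 0"

```text
time_s: 30.4
position: [631.4, -291.1, 126.5]
tool_rot: [0.002, 0.998, -0.066, 0.002]
force: [1.0, -0.1, -0.4]
grip_width: 22.4
finger_force: 59.0
```

Run:
```python
from h import *
level((630,-290.3,250),-97.5); s=bot.state(); print(s["finger_force"])
```

```text
w 22.4 F [ 1.  -0.1 -0.4] TCP [ 631.4 -291.1  126.5] t 30.4 shift [  -1.    -0.3 -123.5] rotvec [ 0.003 -0.004 -0.002] up [ 0.004  0.003 -1.   ]
58.97462010383606
```

servo_tool --pt "1 0 0 -0.03 0 0 0" --pt "1 0 0 -0.035 0 0 0" --pt "1 0 0 -0.035 0 0 0" --pt "1 0 0 -0.02 0 0 0" --pt "1 -0.0055 -0.024 0 0 0 0" --pt "1 -0.0065 -0.034 0 0 0 0" --pt "1 -0.0065 -0.034 0 0 0 0" --pt "1 -0.0065 -0.034 0 0 0 0"

```text
time_s: 31.2
position: [622.0, -160.9, 242.6]
tool_rot: [0.0, 0.998, -0.066, -0.001]
force: [0.6, 0.0, -0.6]
grip_width: 22.6
finger_force: 59.1
```

servo_tool --pt "1 -0.0065 -0.034 0 0 0 0" --pt "1 -0.0065 -0.034 0 0 0 0" --pt "1 -0.0065 -0.034 0 0 0 0" --pt "1 -0.0065 -0.034 0 0 0 0" --pt "1 -0.006 -0.034 0 0 0 0" --pt "1 -0.005 -0.026 0 0 0 -0.13" --pt "1 0 0 0 0 0 -0.132" --pt "1 0 0 0 0 0 0"

```text
time_s: 32.0
position: [611.4, 37.6, 242.7]
tool_rot: [0.0, 0.998, 0.066, -0.001]
force: [0.7, 0.8, -0.5]
grip_width: 22.6
finger_force: 59.1
```

Run:
```python
from h import *
level((611.8,39.8,225),-82.4)
f=eyes.grab_frame("wrist");P=cloud(f);z=P[...,2];d=P[...,:2]-np.array([572.2,34.5]);xp=d@U;yp=d@W
np.savez("w11.npz",**{k:f[k] for k in("color","range_z","camera_matrix","extrinsics")})
hsv=cv2.cvtColor(f["color"],cv2.COLOR_RGB2HSV);H,S,V=[hsv[...,i].astype(int) for i in range(3)]
m=(xp>35)&(xp<70)&(abs(yp)<30)&(z>116)&(z<132)&(S>90)
if m.any(): print("tongue",np.percentile(xp[m],[2,50,98]).round(1),np.percentile(yp[m],[2,50,98]).round(1),np.median(z[m]).round(1),m.sum())
m=(xp>30)&(xp<60)&(abs(yp)<30)&(z>140)&(z<225);k,L,st,ce=cv2.connectedComponentsWithStats(m.astype(np.uint8))
for i in range(1,k):
    if st[i,4]>60: print(st[i].tolist(),"wedge/finger", np.percentile(z[L==i],[2,50,98]).round(0),np.percentile(xp[L==i],[2,50,98]).round(1),np.percentile(yp[L==i],[2,50,98]).round(1))
for n in("scene",):
    f=eyes.grab_frame(n);c=f["color"][150:290,210:390];cv2.imwrite("pics/s12.png",cv2.resize(c,(720,560),interpolation=cv2.INTER_CUBIC)[:,:,::-1])
```

```text
w 22.6 F [ 0.7  0.8 -0.5] TCP [611.4  37.6 242.7] t 32.0 shift [ 0.7 -2.1 17.7] rotvec [ 0.     0.001 -0.001] up [-0.001  0.    -1.   ]
tongue [45.7 50.  53.6] [-14.4  -0.3  13.9] 124.2 381
[248, 222, 70, 41, 1820] wedge/finger [157. 211. 224.] [40.5 45.3 49.4] [-18.1  -2.2  13.2]
```

View pics/s12.png

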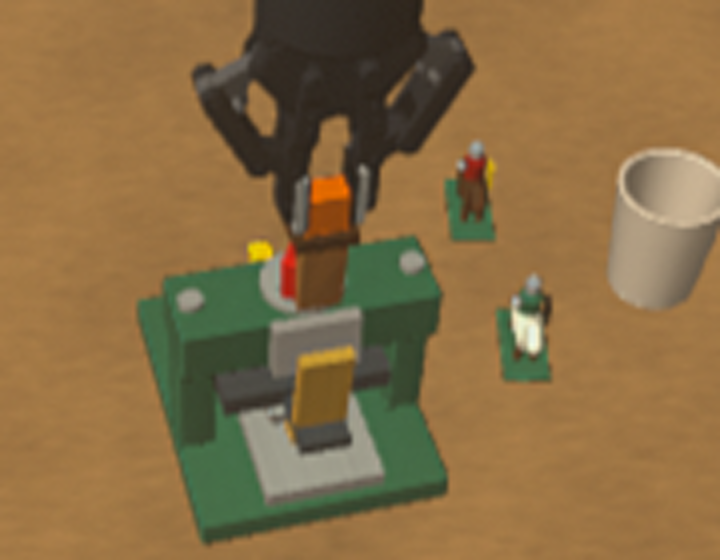

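The scene crop shows the wedge held upright, head at (330,200), above the slot between the cheek (315,340) and the tongue (325,395). Everything looks clear, so I'm centring and inserting step by step.

servo_tool --pt "1 0.0005 -0.0021 0.015 0 0 0" --pt "1 0 0 0.015 0 0 0" --pt "1 0 0 0.01 0 0 0" --pt "1 0 0 0.01 0 0 0" --pt "1 0 0 0 0 0 0"

```text
time_s: 32.6
position: [611.6, 38.7, 192.0]
tool_rot: [0.0, 0.998, 0.064, -0.001]
force: [0.0, 0.0, -1.1]
grip_width: 22.5
finger_force: 59.1
```

servo_tool --pt "1 0 0 0.007 0 0 0" --pt "1 0 0 0.006 0 0 0" --pt "1 0 0 0 0 0 0"

```text
time_s: 32.9
position: [612.2, 39.0, 179.8]
tool_rot: [0.0, 0.998, 0.065, 0.0]
force: [2.8, 1.1, -2.5]
grip_width: 22.7
finger_force: 59.0
```

servo_tool --pt "1 0 0 0.004 0 0 0" --pt "1 0 0 0.003 0 0 0" --pt "1 0 0 0 0 0 0"

```text
time_s: 33.2
position: [612.7, 39.0, 173.7]
tool_rot: [0.0, 0.998, 0.065, 0.001]
force: [6.9, 1.5, -0.0]
grip_width: 22.9
finger_force: 59.3
```

servo_tool --pt "1 0.001 0 0.002 0 0 0" --pt "1 0.0005 0 0.002 0 0 0" --pt "1 0 0 0.001 0 0 0" --pt "1 0 0 0 0 0 0"

```text
time_s: 33.6
position: [613.5, 39.2, 169.1]
tool_rot: [0.0, 0.998, 0.065, 0.0]
force: [-0.2, -0.3, 8.7]
grip_width: 22.8
finger_force: 60.3
```

```bash
cat >> h.py <<'E'
def collar():
    f=eyes.grab_frame("wrist");P=cloud(f);z=P[...,2];d=P[...,:2]-np.array([611.8,39.8])
    hsv=cv2.cvtColor(f["color"],cv2.COLOR_RGB2HSV);H=hsv[...,0].astype(int);S=hsv[...,1].astype(int)
    near=(abs(d@U)<16)&(abs(d@W)<20)
    for nm,lo,hi in(("collar",131,150),("head",155,170)):
        m=near&(z>lo)&(z<hi);
        hst,e=np.histogram(z[m],np.arange(lo,hi+1));print(nm,m.sum(),dict((int(a),int(b)) for a,b in zip(e,hst) if b>15))
E
python3 - <<'E'
from h import *
collar(); level((612.5,39.5,167.5),-82.4)
E
```

```text
collar 1089 {131: 27, 132: 40, 133: 43, 134: 42, 135: 52, 136: 37, 137: 91, 138: 251, 139: 107, 140: 22, 141: 32, 142: 35, 143: 32, 144: 39, 145: 27, 146: 39, 147: 64, 148: 51, 149: 58}
head 2345 {155: 70, 156: 65, 157: 82, 158: 77, 159: 73, 160: 86, 161: 108, 162: 98, 163: 250, 164: 818, 165: 393, 166: 71, 167: 49, 168: 49, 169: 56}
w 22.8 F [0.6 0.9 7.9] TCP [613.5  39.2 169. ] t 33.65 shift [-0.9 -0.4  1.5] rotvec [ 0.001 -0.001 -0.003] up [ 0.001  0.001 -1.   ]
```

servo_tool --pt "1 0 0 0.0015 0 0 0" --pt "1 0 0 0 0 0 0"

```text
time_s: 33.85
position: [613.6, 39.2, 168.9]
tool_rot: [0.001, 0.998, 0.065, 0.001]
force: [-3.1, -0.2, 17.6]
grip_width: 23.0
finger_force: 61.4
```

servo_tool --pt "1 0 0 -0.001 0 0 0" --pt "0.1 0 0 0 0 0 0" --pt "0.1 0 0 0 0 0 0" --pt "0.1 0 0 0 0 0 0" --pt "0.1 0 0 -0.03 0 0 0" --pt "0.1 0 0 -0.04 0 0 0" --pt "0.1 0 0 -0.02 0 0 0" --pt "0.1 0 0 0 0 0 0"

```text
time_s: 34.65
position: [614.1, 39.2, 260.6]
tool_rot: [0.001, 0.998, 0.065, 0.002]
force: [0.5, -0.3, 0.1]
grip_width: 38.6
finger_force: 0.0
```

Run:
```python
from h import *
f=eyes.grab_frame("wrist");P=cloud(f);z=P[...,2];near=np.hypot(P[...,0]-612,P[...,1]-40)<30
for nm,lo,hi in(("head",161,168),("collar",135.5,141)):
    m=near&(z>lo)&(z<hi);k,L,st,ce=cv2.connectedComponentsWithStats(m.astype(np.uint8))
    for i in range(1,k):
        if st[i,4]>60: print(nm,*rect(P[L==i]),np.median(P[L==i],0).round(1),st[i,4])
knob(f)
q=P[(z>127)&(z<133)&(np.hypot(P[...,0]-572,P[...,1]-34)<90)];print("crosshead top",np.median(q[:,2]).round(2),len(q))
f=eyes.grab_frame("scene");fitg(f,pw(-60,0,0)[:2])
level((560,40,300),-82.4)
```

```text
head [612.3  39. ] [15.3 23.7] 97.9 [612.8  39.  164.6] 598
head [588.9  29.8] [ 9.  17.6] 111.5 [589.3  29.2 166.5] 195
collar [611.7  38.8] [22.6 33.2] 97.1 [618.7  40.5 138.6] 376
knob [582.1  34.7] [30.5 61.5] 1.1 z 166.8 1158 white [560.6  41.5 167.7] 85
crosshead top 130.49 4501
none
w 38.5 F [-0.9 -0.1  0.2] TCP [612.9  39.3 256.1] t 34.8 shift [-52.5  -7.6 -43.7] rotvec [-0.     0.003 -0.003] up [-0.003 -0.    -1.   ]
```

The wedge is home: collar top 138.6 over crosshead 130.5, centred at (612,39). One last check of the blade and knob.

servo_tool --pt "0.1 0 0 -0.02 0 0 0" --pt "0.1 -0.04 0 0 0 0 0" --pt "0.1 -0.04 0 0 0 0 0" --pt "0.1 -0.04 0 0 0 0 0" --pt "0.1 -0.04 0 0 0 0 0" --pt "0.1 0 0 0 0 0 0"

```text
time_s: 35.4
position: [450.8, 18.8, 276.4]
tool_rot: [-0.0, 0.998, 0.064, -0.002]
force: [1.4, -0.3, 0.5]
grip_width: 38.6
finger_force: 0.0
```

Run:
```python
from h import *
f=eyes.grab_frame("wrist");fitg(f,pw(-60,0,0)[:2]);knob(f)
f=eyes.grab_frame("top");fitg(f,pw(-60,0,0)[:2]);P=cloud(f)
for t in("knight_green","knight_red","knight_blue"):
    for r in regions_of(f,t)[:2]:
        p=P[r["pixels"]];q=p[p[:,2]<10];print(t,round(r["score"],2),*(rect(q) if len(q)>9 else ()))
f=eyes.grab_frame("scene");P=cloud(f)
for t in ("gauge","thin_gauge","lance"):
    for r in regions_of(f,t)[:3]: print(t,round(r["score"],2),np.round(r["bbox"]),np.nanmedian(P[r["pixels"]],0).round(0))
level((480,22,300),-82.4)
```

```text
reg 0.86 [273.  93. 297. 159.]
n [ 0.007 -0.006  1.   ] tilt 0.5 inl 903 1320 corners [(478, 34, 37), (481, 10, 37), (552, 20, 36), (548, 44, 36)] rect [514.9  26.9] [23.7 71. ] 8.0
tab top [495.1  24.1] [12.9 26.3] 7.2 [495.5  24.1  76.4] 331
knob [571.9  34.4] [14.2 44.3] 153.0 z 167.3 1426 white [562.6  41.  167.6] 179
none
knight_green 0.84 [519.3 189. ] [30.  57.1] 176.9
knight_red 0.72 [392.3 180.9] [29.2 60.2] 174.4
knight_blue 0.89 [730.8 -74. ] [37.3 61.1] 72.5
gauge 0.77 [420. 223. 484. 268.] [594. 464.   7.]
thin_gauge 0.89 [141. 205. 156. 247.] [ 432. -299.    4.]
thin_gauge 0.7 [228. 303. 257. 328.] [735. -72.   8.]
thin_gauge 0.62 [242. 202. 320. 286.] [597.  24.  63.]
lance 0.33 [284. 224. 300. 238.] [620.  36. 145.]
w 38.4 F [-0.8 -0.3  0.2] TCP [454.9  18.7 277.6] t 35.95 shift [ 25.3  -0.1 -22.4] rotvec [ 0.     0.001 -0.003] up [-0.001  0.    -1.   ]
```

Blade flat and in place (top 36.5, heading 8.0°), knob unchanged at 153°, figures unmoved. Handing in.

```bash
python3 -c "
from rig import bot
print(bot.close_job())"
```

```text
the job is handed in; nothing more can be done
None
```

The job is handed in, with no verdict returned: the brass blade is flat under the foot, tip about 30 mm past the screw axis; the knob is at about 3.75 rad (about 5 N by the spring figures, not measured); the wedge is fully home; and I dropped and recovered the blade once without moving any of the figures.

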